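# Turn the coaster over against the organiser and set the cup on it

### The arm

A 6-joint arm with a two-finger parallel gripper is mounted at the origin on the work surface. World frame = base frame: x ahead of the robot, y to its left, z up, the work surface at z = 0. Lengths are in m, angles in rad, forces in N, time in s.
With the tool pointing down it reaches from about 0.25 to 0.775 m from the base axis. Payload 4 kg.
Tool frame: the origin (TCP) lies at the very end of the fingers, on their centre line; the grasp point (between the pads) lies 19 mm behind it; y points along the fingers, x is the direction in which the jaws open and shut, and the axes are right-handed (so a half turn about y gives the same grasp; the last joint's range is limited). The gripper opens to 94 mm and grips with 3 to 60 N. Pads are 16 mm wide; open, the fingers measure 119 mm over their backs; the gripper's body (75 mm by 177 mm) begins 78 mm behind the grasp point.
Start: joints at [-1.206, 0.087, 1.371, -0, 1.684, -0.103], TCP at [0.248, -0.491, 0.206] pointing down, gripper open.
Joint ranges: [-3.1, 3.1], [-0.76, 2.03], [0.27, 2.55], [-1.08, 4.22], [0.17, 2.65], [-2.57, 2.57]. Speed limits (rad/s): [2.79, 2.79, 3.14, 3.14, 3.14, 3.14].

### API

Orientations are given as [roll, pitch, yaw] about the fixed x, y, z axes, in that order (R = Rz(yaw) Ry(pitch) Rx(roll)).
In Python, from bench import robot gives the robot as it stands.
- The arm moves only by the shell command python3 -m handwheel 'ROWS' [OPENING]. ROWS is JSON, a list of rows, each an object with "delta_pos": the shift along the tool's x, y, z in mm, a list of three; "yaw": the turn about the tool's y in rad. A call has 1 to 12 rows; each row is the pose to reach, as a shift and turn from the pose commanded when the call began, along the tool's axes at that moment; what a row does not reach only later rows make up. A row lasts 1/10 s, in which the tool goes at most 50 mm and 8.59 degrees, less where a joint would pass 70% of its speed; a pose out of reach is approached as far as the arm can. A call with a gripper value outside its range is refused whole. OPENING is the closure in counts, from 0 (fully open) to 255 (shut), set as the call begins (- or left out, the last holds). The fingers move at their own pace and stop on an object; the grip force is fixed at half the most. Time passes only in rows, so rows that repeat a pose let the fingers close. It gives the time, the measured TCP pose, the force and the opening at its end, in the units of the state.
- robot.get_obs(): the state, without advancing time (a new reading comes with each control period).
- robot.snapshot(name): name is "scene" or "top" or "wrist"; returns a dict with "image" (480x640x3 uint8, red, green, blue), "fx", "fy", "cx", "cy" (pixels), "rvec" (rotation vector, rad) and "tvec" (3), from world to camera coordinates, as OpenCV has them. Camera axes: x right, y down, z forward; pixel columns grow to the right and rows downward; lengths in m; the calibration is good to about 2 mm. A picture is of the moment at which its call begins. There is no depth.
- robot.close_job(): hands the job in, once; it reports no verdict.
The state is a dict: "time": time; "joint_positions": joint angles; "qvel": joint speeds; "joint_torque": joint torques, N m; "tool_pos": TCP position; "ee_rot": TCP orientation; "wrist_force": force on the tool from outside, world axes, zero at the start; "wrist_torque": the same for the moment, N m; "width": finger opening in m.
Only numpy, scipy, OpenCV 4.12 (cv2) and the standard library are available. Lean on these libraries where they do the work, as an engineer would, in place of code of your own. Each camera call takes 0.05 s, during which the arm holds its last target.

### The job

The wooden coaster is lying upside down, feet in the air. Tip it up on edge so that it leans against the plain back of the desk organiser, then lay it down gently on the counter on its feet and let go of it. Then set the cup down gently, upright, in the coaster's hollow, and leave the other things where they are.

Things in the scene. Friction and masses are not known exactly. Their poses are not given: they have to be found in the camera images.
- coaster: Loose wooden coaster, 50 to 100 g: disc 96 mm across, 10 mm thick, with a tab handle (10 mm thick) along its -x. One face has a hollow 78 mm across, 2.5 mm deep, inside a flat rim; the other three feet 3 mm high. Origin: disc centre, in the rim's plane. +z points from hollow to feet: up at the start (rim on counter, origin at height 0); on its feet z points down, the origin 13 mm up.
- coaster_tab (a point): Point on the coaster's tab, mid-width and mid-thickness, 78 mm from the disc's centre, 126 mm from the disc's far edge, 15 mm short of the tab's end; grip here across 24 mm. The tab stands 45 mm out from the disc and points roughly to the robot at first. Axes as coaster. Gripped with under 10 N the coaster swings between the fingertips; at 40 N it keeps its angle.
- organiser: Black plastic desk organiser, fixed to the counter: 100 mm (its x) by 260 mm (its y) by 75 mm high, open compartments on top 38 mm deep, small drawer on its far side. Its plain flat upright back is its -x face and looks roughly to the robot. Origin: centre of its underside; z up.
- organiser_face (a point): Foot of the organiser's plain back, at its mid-length, at counter height. Axes as the organiser: +x points into the organiser, +y along the back.
- cup: Loose round ceramic cup, no handle, 80 mm high, widening from 51 mm across at the foot to 64 mm at the open rim, 4 mm walls, 130 to 250 g, standing upright on the counter left or right of the coaster. Origin: centre of its underside; z up.
- pencil_case: Bystander: closed plastic pencil case, 190 x 70 x 34 mm, lying on the counter, to be left alone. Origin: centre of its underside.
- marker: Bystander: whiteboard marker 130 mm long (its x), 19 mm thick, lying on the counter beyond the right end of the organiser, to be left alone. Origin: centre of its underside.
- jar: Bystander: closed glass jar 60 mm across and 90 mm high, to be left alone. Origin: centre of its underside.
Mind the look-alikes: they are no part of the job. Of the things like the coaster, leave any that is black or turquoise; of the rest the smaller one is meant.

How it is judged:
By the outcome, as a careful person would: the job done as asked, in the order asked, and still so for the second after the job is handed in, with the robot touching nothing.
It also fails if it takes over 72 s, if anything falls off the work surface, if the arm or the gripper's body presses on something with over 40 N, if the wrist force passes 120 N, or if a joint passes its speed limit or range.

## Working session

There is one attempt and no reset: what is moved stays moved. The work goes in short steps, Python scripts to look and compute and a shell command to move; the robot and the scene stay as the last step left them, time stands still between calls to the robot, and variables do not carry over. Pictures are saved under pics/ and viewed, and the job is handed in when it is done.

```bash
ls; mkdir -p pics; python3 - <<'E'
from bench import robot
import cv2
o=robot.get_obs();print(o)
for n in ["scene","top","wrist"]:
    s=robot.snapshot(n);cv2.imwrite(f"pics/{n}0.png",s["image"][:,:,::-1]);print(n,{k:v for k,v in s.items() if k!="image"})
E
```

```text
pics
{'time': 0.0, 'joint_positions': array([-1.20610380e+00,  8.79763489e-02,  1.37225590e+00, -3.30584069e-05,
        1.68359176e+00, -1.03130961e-01]), 'qvel': array([ 0.00015453,  0.00016399, -0.00206082,  0.0017817 ,  0.00120884,
       -0.00055709]), 'joint_torque': array([-1.07760259e-04, -3.40184677e+01, -3.02426755e+01,  7.18362350e-02,
        3.30178253e-02, -1.74577840e-04]), 'tool_pos': array([ 0.24779245, -0.49040124,  0.20429168]), 'ee_rot': array([-1.57059929,  0.00222288, -1.1029763 ]), 'wrist_force': array([ 0.49800538,  0.85855805, -0.51834538]), 'wrist_torque': array([ 0.01103631, -0.01529633, -0.01807556]), 'width': 0.0941987983584681}
scene {'fx': 604.8494144209751, 'fy': 604.8494144209751, 'cx': 318.1654568165117, 'cy': 239.07844692904294, 'rvec': array([ 1.02311344,  2.22803725, -1.25379369]), 'tvec': array([ 0.41057031, -0.13357643,  1.8169719 ])}
top {'fx': 576.8048725262341, 'fy': 576.8048725262341, 'cx': 321.34384215177533, 'cy': 238.51604508963314, 'rvec': array([ 2.19532342, -2.16978397,  0.08724141]), 'tvec': array([-0.07458578,  0.53310106,  1.31381632])}
wrist {'fx': 388.9023745411291, 'fy': 388.9023745411291, 'cx': 317.5365350182383, 'cy': 240.29453239565595, 'rvec': array([-2.49238304,  1.5326135 ,  0.19340536]), 'tvec': array([-0.54820542, -0.02568646,  0.39029362])}
```

View pics/scene0.png

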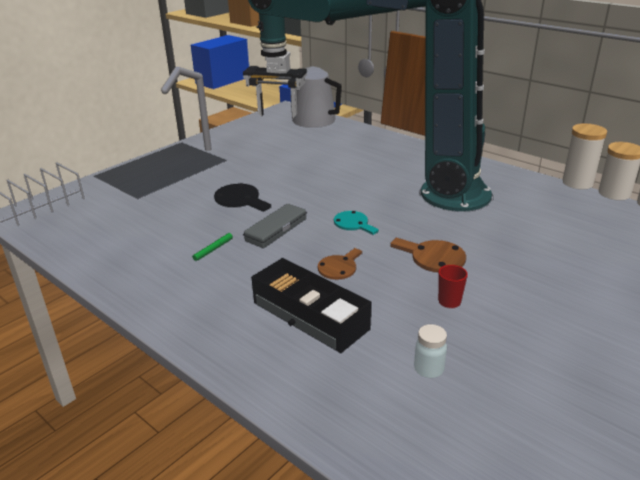

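View pics/top0.png

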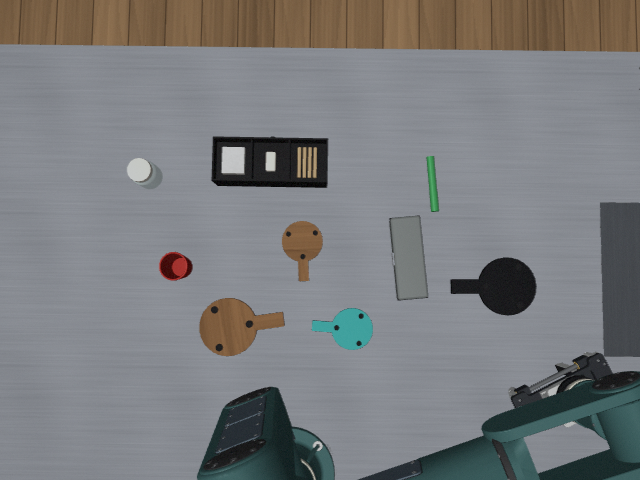

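View pics/wrist0.png

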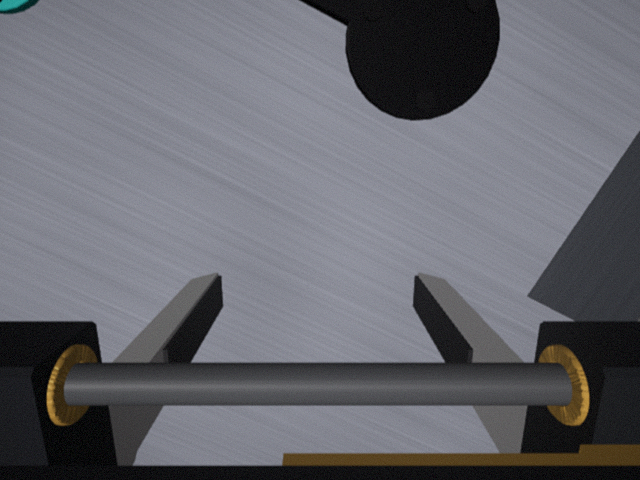

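The scene shows our coaster, the small wooden one, feet up, at top-view pixel (302,241) with its tab end at (304,280). The red cup is at (176,266), the organiser at (270,162), and the jar at (140,170). The arm is clear of them all. Next I measure.

```bash
cat > h.py <<'E'
import numpy as np, cv2
from bench import robot
def cam(s):
    R,_=cv2.Rodrigues(np.array(s["rvec"],float));K=np.array([[s["fx"],0,s["cx"]],[0,s["fy"],s["cy"]],[0,0,1]]);return K,R,np.array(s["tvec"],float)
def ray(s,uv,z):
    K,R,t=cam(s);c=-R.T@t;uv=np.atleast_2d(np.asarray(uv,float))
    d=(R.T@np.linalg.inv(K)@np.c_[uv,np.ones(len(uv))].T).T
    return c+d*((z-c[2])/d[:,2:3])
def proj(s,P):
    K,R,t=cam(s);p=(K@(R@np.atleast_2d(P).T+t[:,None])).T;return p[:,:2]/p[:,2:]
def blob(mask,near):
    n,l,st,c=cv2.connectedComponentsWithStats(mask.astype(np.uint8))
    ok=[i for i in range(1,n) if st[i,4]>60];i=min(ok,key=lambda i:np.hypot(*(c[i]-near)));return (l==i).astype(np.uint8)
def cont(m): return max(cv2.findContours(m,0,cv2.CHAIN_APPROX_NONE)[0],key=cv2.contourArea).reshape(-1,2)
def circ(P):
    A=np.c_[2*P[:,:2],np.ones(len(P))];x=np.linalg.lstsq(A,(P[:,:2]**2).sum(1),rcond=None)[0];return x[:2],np.sqrt(x[2]+x[:2]@x[:2])
def snap(n,name):
    s=robot.snapshot(n);cv2.imwrite(f"pics/{name}.png",s["image"][:,:,::-1]);return s
E
python3 - <<'E'
from h import *
s=snap("top","top1");hsv=cv2.cvtColor(s["image"],cv2.COLOR_RGB2HSV);H,S,V=[hsv[...,i].astype(int) for i in range(3)]
br=(H<25)&(S>70)&(V>50);br[:60]=0
m=cv2.morphologyEx(blob(br,(302,245)),cv2.MORPH_CLOSE,np.ones((7,7)));
P=ray(s,cont(m),.010);
up=P[P[:,0]>np.max(P[:,0])-.075]
c,r=circ(up);print("coaster c,r",c,r,m.sum())
d=np.hypot(*(P[:,:2]-c).T);tp=P[d>.060][:,:2];print("tab end",d.max(),tp.mean(0),np.ptp(tp,0));v=c-tp.mean(0);print("yaw(x axis)",np.degrees(np.arctan2(v[1],v[0])))
red=((H<8)|(H>172))&(S>150)&(V>60);m=blob(red,(176,266));Pc=ray(s,cont(m),.08)
print("cup rim fit", cv2.minEnclosingCircle(Pc[:,:2].astype(np.float32)), Pc.min(0),Pc.max(0), "px",cont(m).min(0),cont(m).max(0))
dk=(V<60);m=cv2.morphologyEx(blob(dk,(270,162)),cv2.MORPH_CLOSE,np.ones((25,25)));q=cont(m);
rect=cv2.minAreaRect(q.astype(np.float32));b=cv2.boxPoints(rect);print(b);
for z in(0,.075):print(z,ray(s,b,z)[:,:2].round(4).tolist())
for u in((213,187),(327,187)):print(ray(s,u,0),ray(s,u,.075))
E
```

```text
coaster c,r [ 0.5290059  -0.02277563] 0.04605519970226646 1479
tab end 0.09245242376962912 [ 0.45005216 -0.02769954] [0.03266622 0.02363766]
yaw(x axis) 3.5686007431297857
cup rim fit ((0.462628573179245, 0.2542610466480255), 0.03486165031790733) [0.43613528 0.22194995 0.08      ] [0.49568108 0.28657215 0.08      ] px [160 252] [189 279]
[[211.58904 185.24727]
 [212.42448 135.95634]
 [327.1034  137.90007]
 [326.26794 187.191  ]]
0 [[0.6589, 0.1928], [0.7776, 0.1939], [0.7762, -0.0793], [0.6575, -0.0786]]
0.075 [[0.6462, 0.1784], [0.7583, 0.1795], [0.757, -0.0786], [0.6449, -0.0779]]
[[0.65477544 0.18933045 0.        ]] [[0.64230238 0.17514304 0.075     ]]
[[ 0.65801576 -0.08034087  0.        ]] [[ 0.64536288 -0.07956322  0.075     ]]
```

```bash
python3 - <<'E'
import cv2
t=cv2.imread("pics/top0.png")[125:295,120:340];cv2.imwrite("pics/crop_top.png",cv2.resize(t,None,fx=3.5,fy=3.5,interpolation=2))
t=cv2.imread("pics/scene0.png")[220:390,230:480];cv2.imwrite("pics/crop_scene.png",cv2.resize(t,None,fx=3.2,fy=3.2,interpolation=2))
E
```

```text
(no output)
```

View pics/crop_top.png

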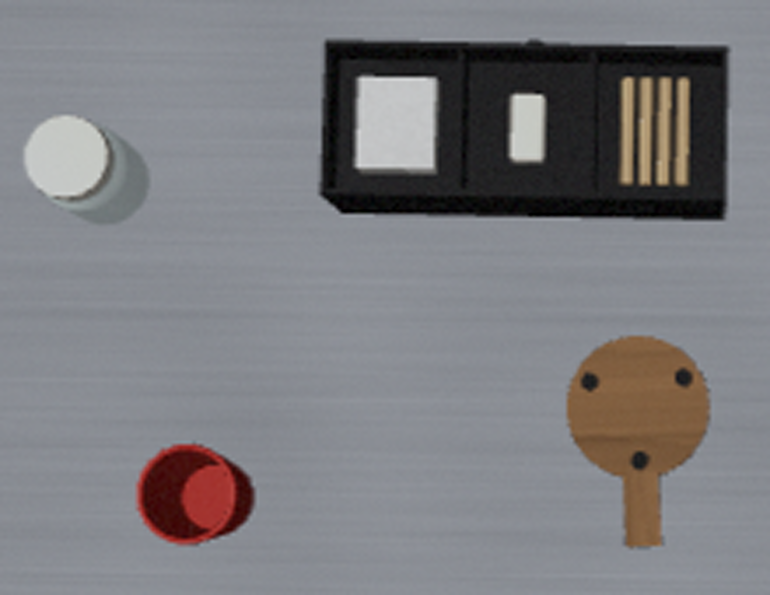

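View pics/crop_scene.png

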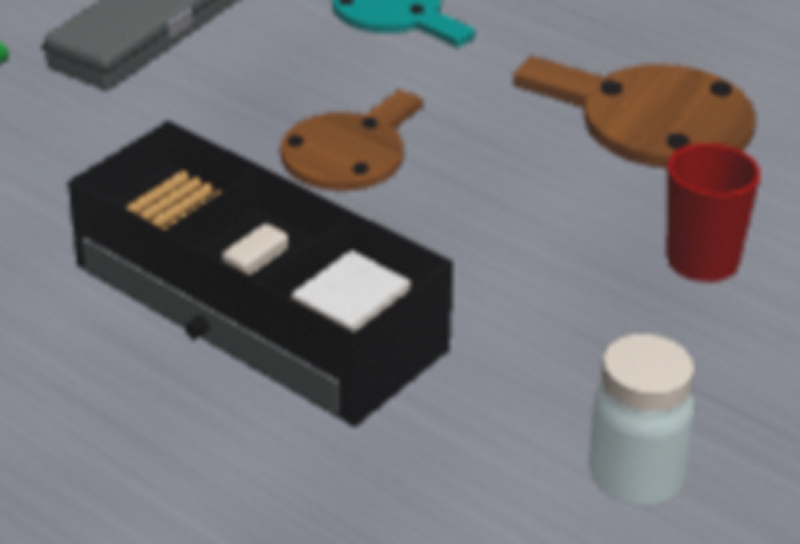

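```bash
cat >> h.py <<'E'
def plan(P,psi=None):
    "world target -> tool delta mm from measured pose"
    o=robot.get_obs();p=o["tool_pos"];w=o["ee_rot"][2];d=np.array(P)-p
    print("t",round(o["time"],2),"tcp",p.round(4),"psi",round(w,4),"F",o["wrist_force"].round(1),"w",round(o["width"],4))
    print("delta",(1000*np.array([d[0]*np.cos(w)+d[1]*np.sin(w),-d[2],-d[0]*np.sin(w)+d[1]*np.cos(w)])).round(1),"yaw",None if psi is None else round(w-psi,4))
E
python3 - <<'E'
from h import *
plan([.451,-.028,.20],-1.508)
s=robot.snapshot("top");print(ray(s,[(218,185.6),(326.9,187.6)],0));print("cup",ray(s,(173.7,266.4),.08))
print("jar",ray(s,(140,170),.09))
E
python3 -m handwheel '[{"delta_pos":[-20,0,30],"yaw":0.1},{"delta_pos":[-55,0,70],"yaw":0.2},{"delta_pos":[-90,0,110],"yaw":0.3},{"delta_pos":[-125,0,150],"yaw":0.4},{"delta_pos":[-155,0,190],"yaw":0.405},{"delta_pos":[-185,0,230],"yaw":0.405},{"delta_pos":[-215,0,265],"yaw":0.405},{"delta_pos":[-245,0,300],"yaw":0.405},{"delta_pos":[-275,0,335],"yaw":0.405},{"delta_pos":[-300,0,365],"yaw":0.405},{"delta_pos":[-322,0,390],"yaw":0.405},{"delta_pos":[-322,0,390],"yaw":0.405}]' 0
python3 -c "
from h import *
plan([.451,-.028,.05],-1.508)"
```

```text
t 0.2 tcp [ 0.2479 -0.4906  0.2047] psi -1.103 F [-0.4  0.7 -0.2] w 0.0941
delta [-321.3    4.7  389.9] yaw 0.405
[[ 0.65826273  0.1775937   0.        ]
 [ 0.65657872 -0.08011977  0.        ]]
cup [[0.46391783 0.25603829 0.08      ]]
jar [[0.67585162 0.33473269 0.09      ]]
time: 1.45
tool_pos: [0.4516, -0.0243, 0.2053]
ee_rot: [-1.571, 0.001, -1.502]
wrist_force: [0.5, 0.0, -0.1]
width: 0.0942
t 1.45 tcp [ 0.4516 -0.0243  0.2053] psi -1.502 F [ 0.5  0.  -0.1] w 0.0942
delta [  3.7 155.3  -0.8] yaw 0.006
```

```bash
python3 -m handwheel '[{"delta_pos":[1,30,0],"yaw":0.0},{"delta_pos":[2,70,0],"yaw":0.0},{"delta_pos":[3,110,0],"yaw":0.0},{"delta_pos":[3,140,0],"yaw":0.0},{"delta_pos":[3,155,0],"yaw":0.0},{"delta_pos":[3,155,0],"yaw":0.0}]' 100
python3 -c "
from h import *
plan([.451,-.028,.002],-1.508)
s=snap('wrist','w1')
s=snap('top','t2')
print(proj(s,[.451,-.028,.01]))
"
```

```text
time: 2.05
tool_pos: [0.4483, -0.0311, 0.0475]
ee_rot: [-1.577, 0.001, -1.509]
wrist_force: [-1.0, -0.1, 0.6]
width: 0.0571
t 2.05 tcp [ 0.4483 -0.0311  0.0475] psi -1.509 F [-1.  -0.1  0.6] w 0.0571
delta [-2.9 45.5  2.8] yaw -0.001
[[303.54058182 274.29228562]]
```

View pics/w1.png

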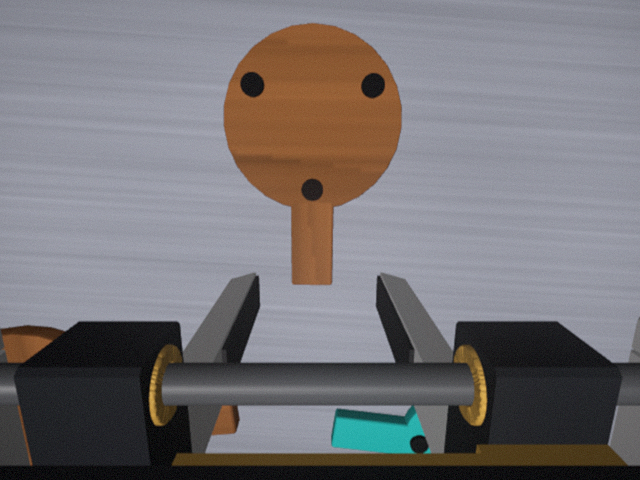

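The wrist view shows the coaster centred at about (313,116). Its tab, columns 292 to 333, ends at row 284, between the open fingers.

```bash
python3 -c "
from h import *
s=robot.snapshot('wrist')
P=ray(s,[(312,283),(313,115),(223,116),(402,116),(292,260),(333,260),(313,23)],.01);print(P.round(4))
c=P[1][:2];e=P[0][:2];v=c-e;print('len',np.hypot(*v),'yaw',np.degrees(np.arctan2(v[1],v[0])));print('grip',c-.078*v/np.hypot(*v))
plan([.451,-.028,.002],-1.508)
"
```

```text
[[ 0.4393 -0.028   0.01  ]
 [ 0.5353 -0.0229  0.01  ]
 [ 0.5318  0.0255  0.01  ]
 [ 0.5378 -0.0709  0.01  ]
 [ 0.453  -0.0154  0.01  ]
 [ 0.4545 -0.0396  0.01  ]
 [ 0.5801 -0.0203  0.01  ]]
len 0.09612207173391292 yaw 3.0356291489867857
grip [ 0.45742313 -0.027071  ]
t 2.2 tcp [ 0.4519 -0.0314  0.0517] psi -1.5087 F [ 0.6 -0.2 -0.1] w 0.0569
delta [-3.4 49.7 -0.7] yaw -0.0007
```

```bash
python3 -m handwheel '[{"delta_pos":[-4,12,2],"yaw":0.0},{"delta_pos":[-4,26,2],"yaw":0.0},{"delta_pos":[-4,38,2],"yaw":0.0},{"delta_pos":[-4,45,2],"yaw":0.0},{"delta_pos":[-4,48,2],"yaw":0.0},{"delta_pos":[-4,48,2],"yaw":0.0},{"delta_pos":[-4,48,2],"yaw":0.0}]' 100
python3 -m handwheel '[{"delta_pos":[0,0,0],"yaw":0},{"delta_pos":[0,0,0],"yaw":0},{"delta_pos":[0,0,0],"yaw":0},{"delta_pos":[0,0,0],"yaw":0},{"delta_pos":[0,0,0],"yaw":0},{"delta_pos":[0,0,0],"yaw":0}]' 255

```

```text
time: 2.9
tool_pos: [0.4533, -0.0266, 0.0029]
ee_rot: [-1.57, -0.0, -1.508]
wrist_force: [0.2, -0.7, -0.4]
width: 0.057
time: 3.5
tool_pos: [0.4529, -0.0266, 0.0026]
ee_rot: [-1.571, -0.0, -1.508]
wrist_force: [0.4, -0.7, 0.4]
width: 0.0235
```

```bash
python3 -m handwheel '[{"delta_pos":[0,-5,0],"yaw":0},{"delta_pos":[0,-15,0],"yaw":0},{"delta_pos":[0,-25,0],"yaw":0},{"delta_pos":[0,-35,0],"yaw":0},{"delta_pos":[0,-40,0],"yaw":0},{"delta_pos":[0,-40,0],"yaw":0},{"delta_pos":[0,-40,0],"yaw":0}]' 255
python3 -c "
from h import *
plan([.451,.02,.05],-1.5708)
snap('wrist','w2')
s=snap('scene','s2')['image'][150:350,250:500,::-1];cv2.imwrite('pics/s2c.png',cv2.resize(s,None,fx=3,fy=3))
"
```

```text
time: 4.2
tool_pos: [0.4528, -0.0266, 0.0425]
ee_rot: [-1.571, -0.0, -1.508]
wrist_force: [0.8, -0.1, -0.5]
width: 0.0232
t 4.2 tcp [ 0.4528 -0.0266  0.0425] psi -1.508 F [ 0.8 -0.1 -0.5] w 0.0232
delta [-46.6  -7.5   1.1] yaw 0.0628
```

View pics/s2c.png

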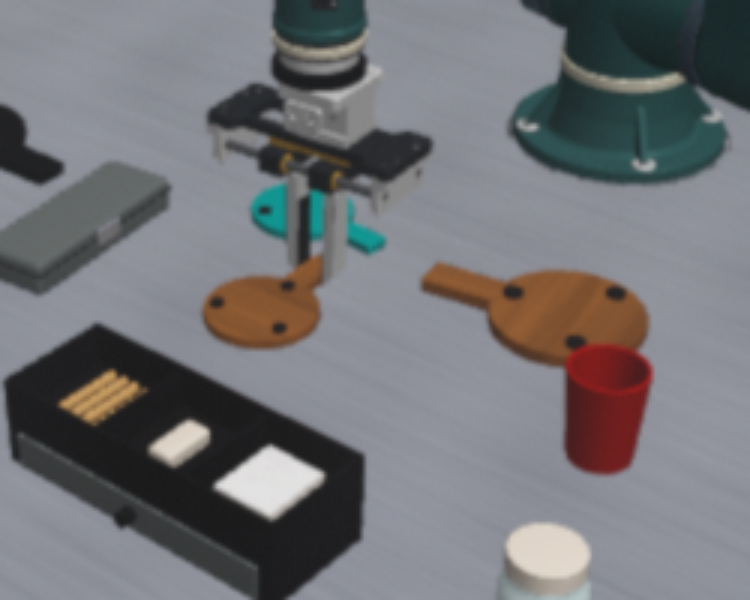

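View pics/w2.png

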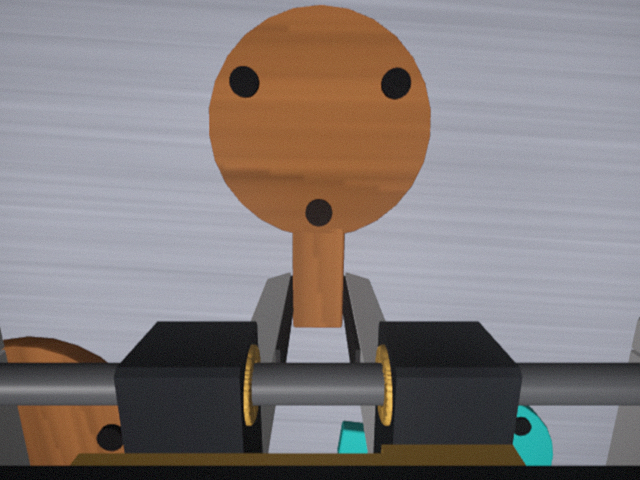

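```bash
cat >> h.py <<'E'
def at_depth(s,uv,width_px,width_m):
    K,R,t=cam(s);Z=s["fx"]*width_m/width_px;p=np.linalg.inv(K)@np.array([uv[0],uv[1],1.])*Z;return R.T@(p-t)
E
python3 -c "
from h import *
s=robot.snapshot('wrist')
print(at_depth(s,(320,120),222,.096), at_depth(s,(319,260),51,.024))
K,R,t=cam(s);print(-R.T@t, R[2])"
```

```text
[ 0.53184456 -0.02181025  0.04509161] [ 0.46888631 -0.02539667  0.04579179]
[ 0.522762   -0.02135208  0.22089528] [-0.24560428 -0.01525603 -0.96925012]
```

```bash
python3 -m handwheel '[{"delta_pos":[-5,0,6],"yaw":0.01},{"delta_pos":[-15,2,18],"yaw":0.025},{"delta_pos":[-25,6,30],"yaw":0.04},{"delta_pos":[-35,12,42],"yaw":0.055},{"delta_pos":[-45,20,54],"yaw":0.063},{"delta_pos":[-50,26,61],"yaw":0.063},{"delta_pos":[-51,30,63],"yaw":0.063},{"delta_pos":[-51,30,63],"yaw":0.063},{"delta_pos":[-51,30,63],"yaw":0.063}]' 255
python3 -c "
from h import *
plan([.531,.028,.012],-1.5708)
snap('wrist','w3')
"
```

```text
time: 5.25
tool_pos: [0.5122, 0.028, 0.0124]
ee_rot: [-1.571, -0.0, -1.571]
wrist_force: [0.5, 0.4, -1.0]
width: 0.0237
t 5.25 tcp [0.5122 0.028  0.0124] psi -1.5713 F [ 0.5  0.4 -1. ] w 0.0237
delta [ 0.   0.4 18.8] yaw -0.0005
```

View pics/w3.png

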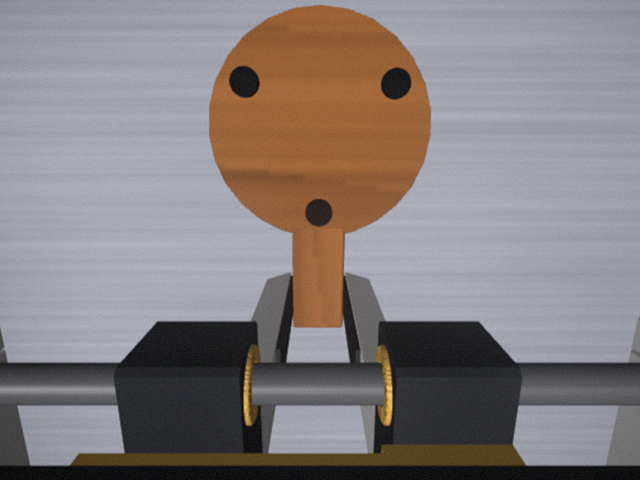

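The wrist view shows the coaster unchanged in the grip: disc centre (320,120), level, clear counter ahead. I now creep up to the organiser's back.

```bash
python3 -m handwheel '[{"delta_pos":[0,0,4],"yaw":0},{"delta_pos":[0,0,10],"yaw":0},{"delta_pos":[0,0,14],"yaw":0},{"delta_pos":[0,0,17],"yaw":0},{"delta_pos":[0,0,19],"yaw":0},{"delta_pos":[0,0,19],"yaw":0},{"delta_pos":[0,0,19],"yaw":0}]' 255
python3 -m handwheel '[{"delta_pos":[0,0,1],"yaw":0},{"delta_pos":[0,0,2],"yaw":0},{"delta_pos":[0,0,2],"yaw":0}]' 255
```

```text
time: 6.0
tool_pos: [0.5314, 0.0283, 0.0124]
ee_rot: [-1.571, -0.0, -1.571]
wrist_force: [0.0, -0.3, -0.6]
width: 0.0235
time: 6.3
tool_pos: [0.5335, 0.0283, 0.0125]
ee_rot: [-1.571, -0.0, -1.571]
wrist_force: [-0.8, 0.3, -0.8]
width: 0.0235
```

```bash
python3 -m handwheel '[{"delta_pos":[0,0,1],"yaw":0},{"delta_pos":[0,0,2],"yaw":0},{"delta_pos":[0,0,2],"yaw":0}]' 255
python3 -m handwheel '[{"delta_pos":[0,0,1],"yaw":0},{"delta_pos":[0,0,2],"yaw":0},{"delta_pos":[0,0,2],"yaw":0}]' 255
```

```text
time: 6.6
tool_pos: [0.5336, 0.0284, 0.0116]
ee_rot: [-1.575, -0.0, -1.571]
wrist_force: [-5.5, 0.1, -0.2]
width: 0.0235
time: 6.9
tool_pos: [0.5337, 0.0284, 0.0109]
ee_rot: [-1.58, 0.0, -1.571]
wrist_force: [-9.1, 0.6, 1.3]
width: 0.0239
```

```bash
python3 -m handwheel '[{"delta_pos":[0,-4,0],"yaw":0},{"delta_pos":[0,-8,0],"yaw":0},{"delta_pos":[0,-12,1],"yaw":0},{"delta_pos":[0,-16,1],"yaw":0},{"delta_pos":[0,-20,2],"yaw":0},{"delta_pos":[0,-20,2],"yaw":0}]' 255
python3 -c "
from h import *
plan([.531,.028,.012],-1.5708)
snap('wrist','w4')
s=snap('scene','s4')['image'][150:350,250:500,::-1];cv2.imwrite('pics/s4c.png',cv2.resize(s,None,fx=3,fy=3))
"
```

```text
time: 7.5
tool_pos: [0.5371, 0.0282, 0.0317]
ee_rot: [-1.577, -0.0, -1.571]
wrist_force: [-6.0, -0.6, -1.5]
width: 0.0234
t 7.5 tcp [0.5371 0.0282 0.0317] psi -1.5711 F [-6.  -0.6 -1.5] w 0.0234
delta [ 0.2 19.7 -6.1] yaw -0.0003
```

View pics/w4.png

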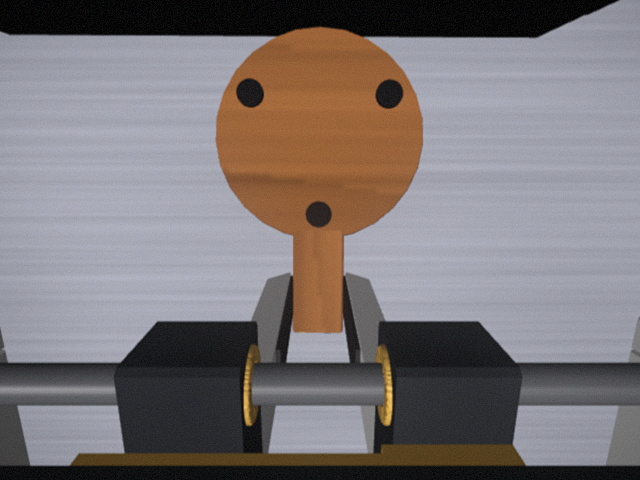

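View pics/s4c.png

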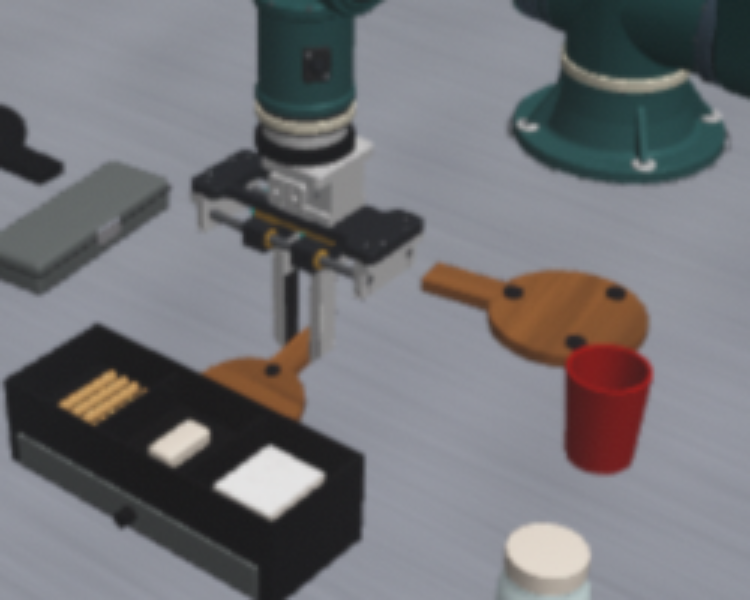

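The nose is swinging down against the back: the disc's width has shrunk from 222 to 207 px and its far edge is at (320,27) on the organiser. I continue the arc.

```bash
python3 -m handwheel '[{"delta_pos":[0,-5,1],"yaw":0},{"delta_pos":[0,-10,3],"yaw":0},{"delta_pos":[0,-15,5],"yaw":0},{"delta_pos":[0,-20,7],"yaw":0},{"delta_pos":[0,-25,9],"yaw":0},{"delta_pos":[0,-30,12],"yaw":0},{"delta_pos":[0,-36,15],"yaw":0},{"delta_pos":[0,-36,15],"yaw":0}]' 255
python3 -m handwheel '[{"delta_pos":[0,-5,4],"yaw":0},{"delta_pos":[0,-10,8],"yaw":0},{"delta_pos":[0,-15,12],"yaw":0},{"delta_pos":[0,-20,16],"yaw":0},{"delta_pos":[0,-26,21],"yaw":0},{"delta_pos":[0,-26,21],"yaw":0}]' 255
python3 -c "
from h import *
plan([.531,.028,.012],-1.5708)
snap('wrist','w5')
s=snap('scene','s5')['image'][150:350,250:500,::-1];cv2.imwrite('pics/s5c.png',cv2.resize(s,None,fx=3,fy=3))
"
```

```text
time: 8.4
tool_pos: [0.5545, 0.0282, 0.0699]
ee_rot: [-1.571, -0.0, -1.571]
wrist_force: [-4.7, -0.3, 0.2]
width: 0.0234
time: 9.0
tool_pos: [0.5777, 0.0282, 0.0963]
ee_rot: [-1.566, -0.0, -1.571]
wrist_force: [-1.4, -0.2, 0.0]
width: 0.0236
t 9.0 tcp [0.5777 0.0282 0.0963] psi -1.571 F [-1.4 -0.2  0. ] w 0.0236
delta [  0.2  84.3 -46.7] yaw -0.0002
```

View pics/w5.png

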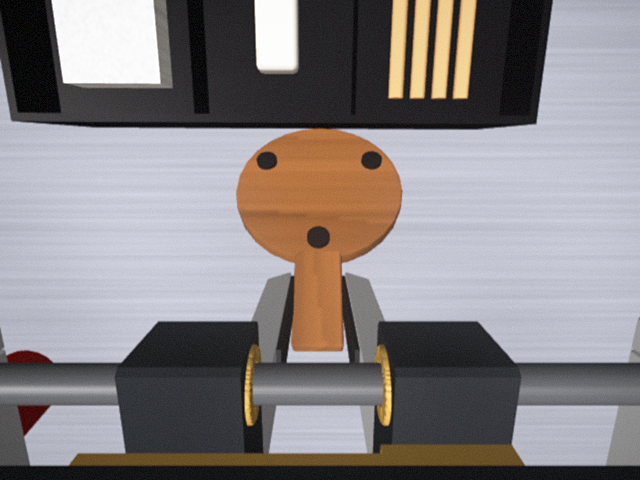

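View pics/s5c.png

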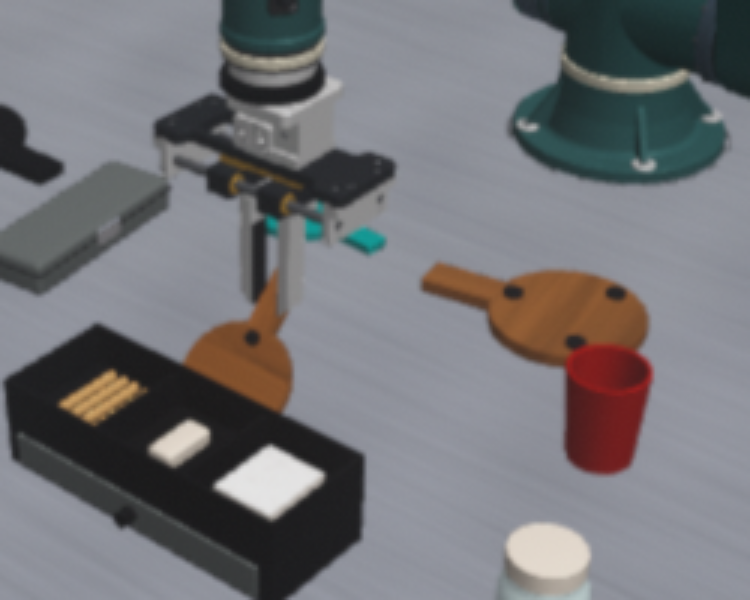

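The wrist view shows the coaster at roughly 50°, foreshortened disc centred at (319,196), far edge at the organiser's foot line (row 128), grip unchanged.

```bash
python3 -m handwheel '[{"delta_pos":[0,-5,5],"yaw":0},{"delta_pos":[0,-10,10],"yaw":0},{"delta_pos":[0,-15,15],"yaw":0},{"delta_pos":[0,-20,20],"yaw":0},{"delta_pos":[0,-23,26],"yaw":0},{"delta_pos":[0,-26,32],"yaw":0},{"delta_pos":[0,-29,38],"yaw":0},{"delta_pos":[0,-31,44],"yaw":0},{"delta_pos":[0,-32,50],"yaw":0},{"delta_pos":[0,-32,50],"yaw":0},{"delta_pos":[0,-32,50],"yaw":0}]' 255
python3 -c "
from h import *
plan([.531,.028,.012],-1.5708)
snap('wrist','w6')
s=snap('scene','s6')['image'][150:350,250:500,::-1];cv2.imwrite('pics/s6c.png',cv2.resize(s,None,fx=3,fy=3))
"
```

```text
time: 10.2
tool_pos: [0.6257, 0.0283, 0.1262]
ee_rot: [-1.571, -0.0, -1.571]
wrist_force: [-0.2, 0.5, -1.0]
width: 0.0229
t 10.2 tcp [0.6257 0.0283 0.1262] psi -1.571 F [-0.2  0.5 -1. ] w 0.0229
delta [  0.3 114.2 -94.7] yaw -0.0002
```

View pics/w6.png

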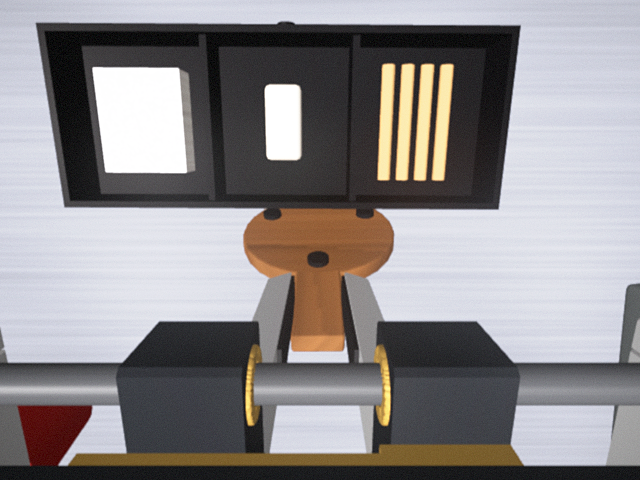

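View pics/s6c.png

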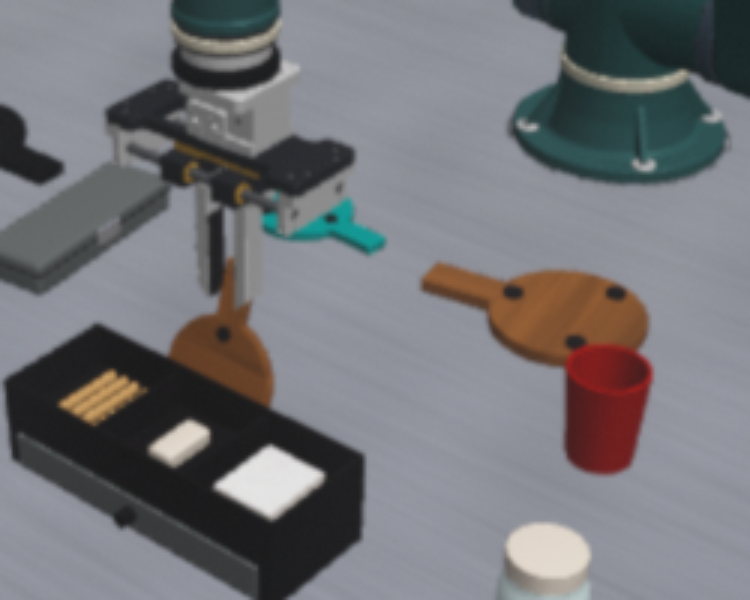

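```bash
python3 -m handwheel '[{"delta_pos":[0,0,4],"yaw":0},{"delta_pos":[0,0,9],"yaw":0},{"delta_pos":[0,0,14],"yaw":0},{"delta_pos":[0,0,19],"yaw":0},{"delta_pos":[0,0,24],"yaw":0},{"delta_pos":[0,0,28],"yaw":0},{"delta_pos":[0,0,32],"yaw":0},{"delta_pos":[0,1,36],"yaw":0},{"delta_pos":[0,2,40],"yaw":0},{"delta_pos":[0,3,42],"yaw":0},{"delta_pos":[0,4,42],"yaw":0},{"delta_pos":[0,4,42],"yaw":0}]' 255
python3 -c "
from h import *
plan([.531,.028,.012],-1.5708)
snap('wrist','w7')
s=snap('scene','s7')['image'][150:350,250:500,::-1];cv2.imwrite('pics/s7c.png',cv2.resize(s,None,fx=3,fy=3))
"
```

```text
time: 11.5
tool_pos: [0.6675, 0.0283, 0.1221]
ee_rot: [-1.571, -0.0, -1.571]
wrist_force: [-0.9, 0.0, -0.9]
width: 0.0192
t 11.5 tcp [0.6675 0.0283 0.1221] psi -1.5709 F [-0.9  0.  -0.9] w 0.0192
delta [   0.3  110.1 -136.5] yaw -0.0001
```

View pics/w7.png

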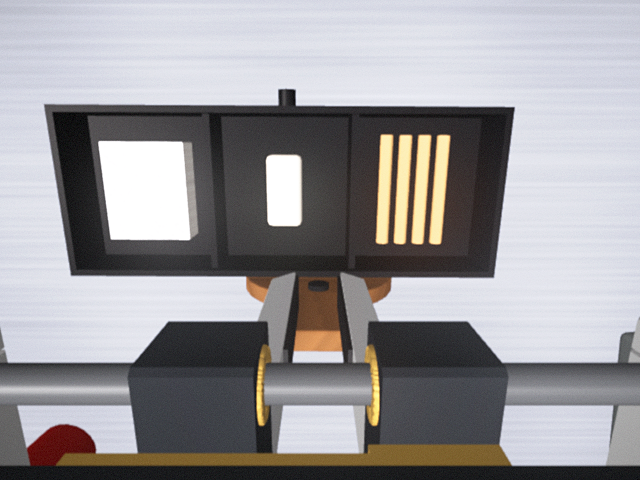

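View pics/s7c.png

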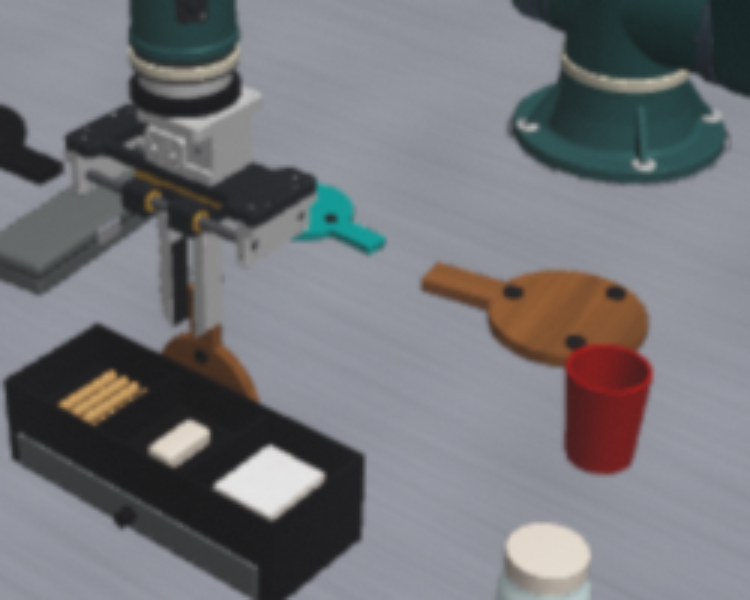

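```bash
python3 -c "
import cv2
s=cv2.imread('pics/w7.png')[250:370,220:420];cv2.imwrite('pics/w7c.png',cv2.resize(s,None,fx=4,fy=4,interpolation=2))
s=cv2.imread('pics/s7.png')[200:300,270:370];cv2.imwrite('pics/s7d.png',cv2.resize(s,None,fx=6,fy=6,interpolation=2))
"
```

```text
(no output)
```

View pics/w7c.png

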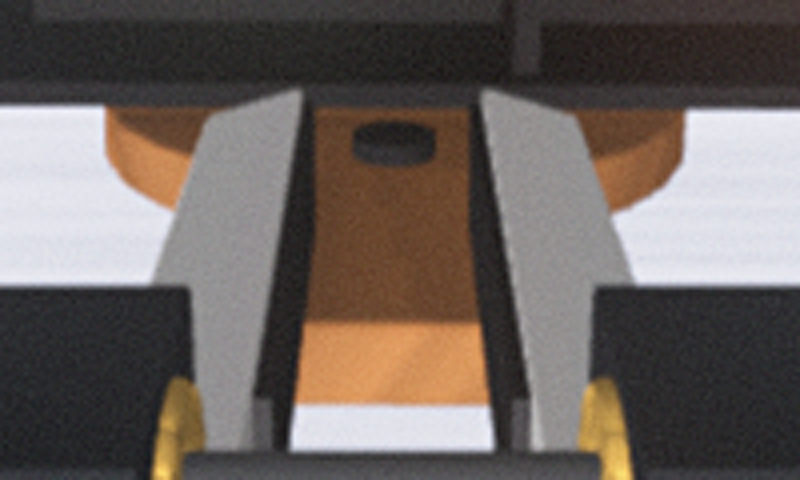

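View pics/s7d.png

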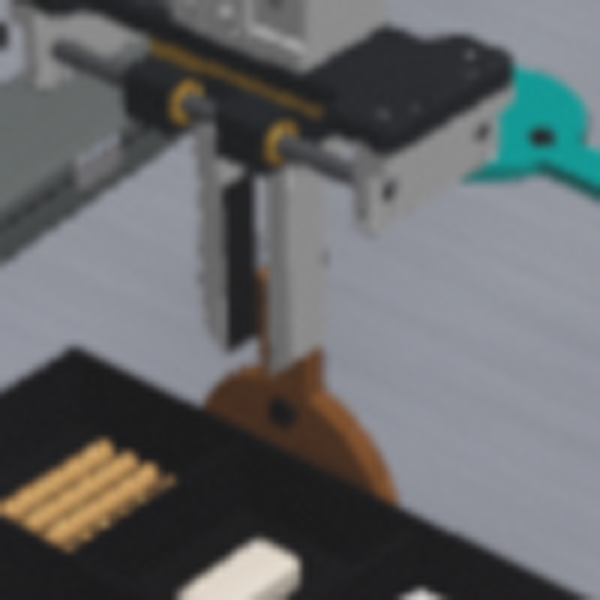

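```bash
python3 -c "
from h import *
s=robot.snapshot('wrist');print(robot.get_obs()['width'])
K,R,t=cam(s);print('cam',-R.T@t)
f=lambda x,y:(220+x/4,250+y/4)
a=f(395,322);b=f(395,402)
print(at_depth(s,a,(480-305)/4,.024),at_depth(s,b,(490-298)/4,.024))
for z in (.12,.125,.13,.135,.14,.145): print(z,ray(s,[a,b],z)[:,0].round(4), ray(s,[f(394,155)],.08)[:,0])
snap('top','t7')
"
```

```text
0.0189099699379969
cam [0.73771211 0.02896607 0.30105885]
[0.63734819 0.02828289 0.10640529] [0.63654085 0.02834481 0.12609618]
0.12 [0.6444 0.633 ] [0.65143963]
0.125 [0.6469 0.6359] [0.65143963]
0.13 [0.6495 0.6388] [0.65143963]
0.135 [0.6521 0.6417] [0.65143963]
0.14 [0.6547 0.6446] [0.65143963]
0.145 [0.6572 0.6475] [0.65143963]
```

The zoom shows the coaster standing upright and flush against the back, but the tool overran. The tab end, crop band (395,322)–(395,402), lies at x≈0.650 while the fingers are at 0.6675, so the pads slipped forward off the tab. I'll regrip: open slightly, step back 17 mm and up, and close.

```bash
python3 -m handwheel '[{"delta_pos":[0,0,0],"yaw":0},{"delta_pos":[0,0,0],"yaw":0},{"delta_pos":[0,-4,-9],"yaw":0},{"delta_pos":[0,-8,-17],"yaw":0},{"delta_pos":[0,-8,-17],"yaw":0}]' 155
python3 -c "
from h import *
plan([.650,.028,.13],-1.5708)
s=snap('wrist','w8')['image'][220:380,190:450,::-1];cv2.imwrite('pics/w8c.png',cv2.resize(s,None,fx=3,fy=3))
s=snap('scene','s8')['image'][200:300,270:370,::-1];cv2.imwrite('pics/s8c.png',cv2.resize(s,None,fx=6,fy=6))
"
```

```text
time: 12.2
tool_pos: [0.6502, 0.0283, 0.1323]
ee_rot: [-1.568, -0.0, -1.571]
wrist_force: [-0.4, 0.1, 1.2]
width: 0.037
t 12.2 tcp [0.6502 0.0283 0.1323] psi -1.5709 F [-0.4  0.1  1.2] w 0.037
delta [ 0.3  2.3 -0.2] yaw -0.0001
```

View pics/w8c.png

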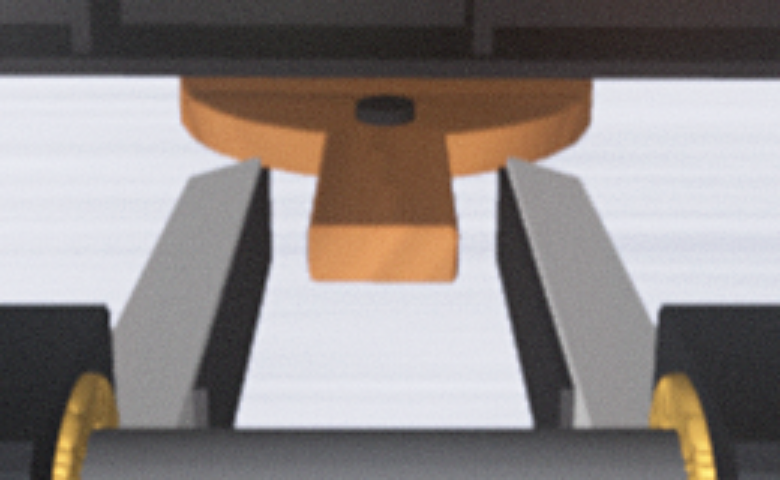

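View pics/s8c.png

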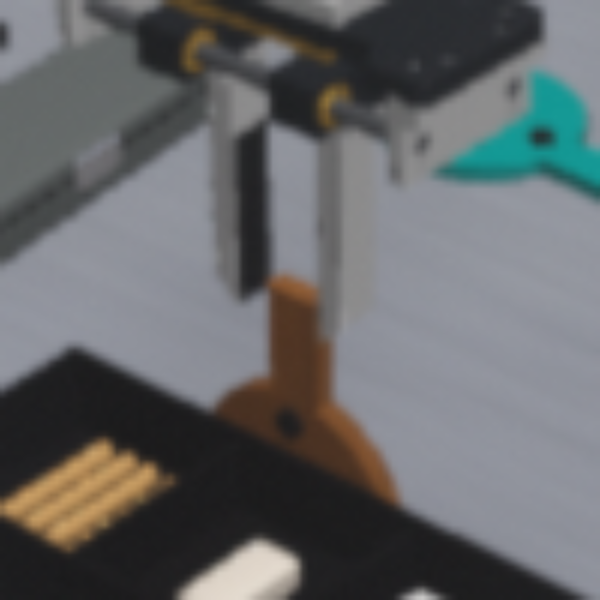

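```bash
cat >> h.py <<'E'
def tri(s1,u1,s2,u2):
    M=[]
    for s in(s1,s2):
        K,R,t=cam(s);M.append(K@np.c_[R,t])
    X=cv2.triangulatePoints(M[0],M[1],np.array(u1,float).reshape(2,1),np.array(u2,float).reshape(2,1)).ravel();return X[:3]/X[3]
E
python3 -c "
from h import *
w=robot.snapshot('wrist');s=snap('scene','s9');print(robot.get_obs()['time'],robot.get_obs()['tool_pos'])
X=tri(w,(317.7,295),s,(319,248.5));print(X,proj(w,X),proj(s,X))
for z in(.125,.13,.135,.138):print(z,ray(w,[(317.7,295),(317.7,313.3)],z)[:,0])
print('foot top?',ray(w,(190+385/3,220+95/3),.085),ray(w,(190+385/3,220+95/3),.08))
snap('wrist','w9');t=snap('top','t9')['image'][120:250,200:400,::-1];cv2.imwrite('pics/t9c.png',cv2.resize(t,None,fx=4,fy=4))
"
```

```text
12.4 [0.65058182 0.02826676 0.13066233]
[0.6503398  0.02993415 0.14137314] [[315.5049817  298.23043768]] [[318.67903458 248.63615966]]
0.125 [0.64530221 0.63520789]
0.13 [0.64733165 0.63750938]
0.135 [0.64936109 0.63981087]
0.138 [0.65057876 0.64119177]
foot top? [[0.65695911 0.02849777 0.085     ]] [[0.65554807 0.02848645 0.08      ]]
```

View pics/w9.png

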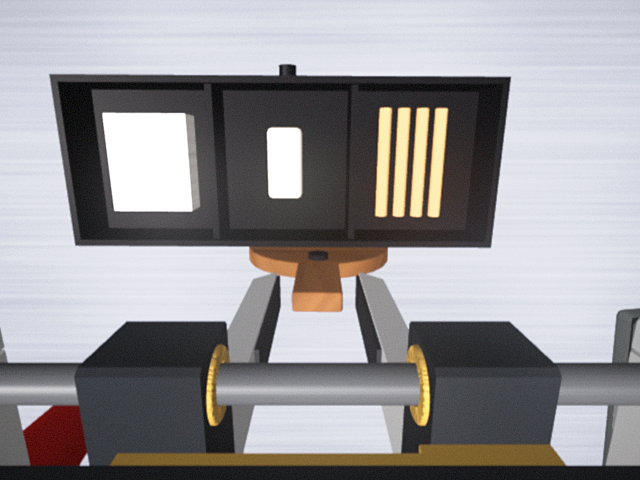

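View pics/s9.png

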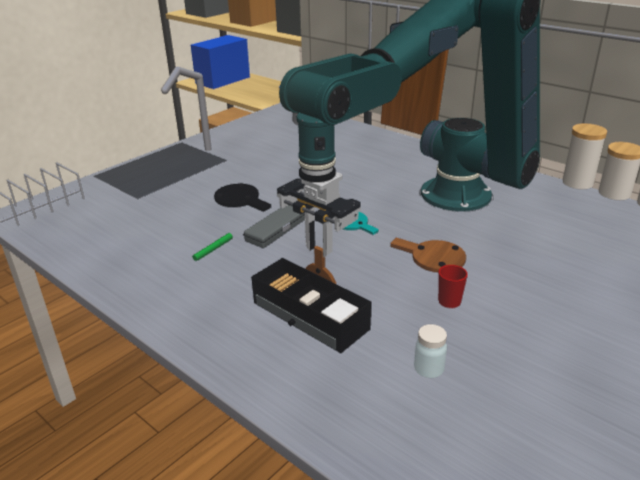

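The wrist view shows the coaster standing free on its edge at the organiser's back. The tab end face at (317,290–310) is between the fingers, with tab x≈0.648 and z≈0.14. I close on it here.

```bash
python3 -m handwheel '[{"delta_pos":[0,0,-2],"yaw":0},{"delta_pos":[0,0,-2],"yaw":0},{"delta_pos":[0,0,-2],"yaw":0},{"delta_pos":[0,0,-2],"yaw":0},{"delta_pos":[0,0,-2],"yaw":0}]' 255
python3 -c "
from h import *
plan([.650,.028,.13],-1.5708)
s=snap('wrist','w10')['image'][220:380,190:450,::-1];cv2.imwrite('pics/w10c.png',cv2.resize(s,None,fx=3,fy=3))
"
```

```text
time: 13.0
tool_pos: [0.6485, 0.0283, 0.1303]
ee_rot: [-1.571, -0.0, -1.571]
wrist_force: [-1.0, -0.7, -0.3]
width: 0.0237
t 13.0 tcp [0.6485 0.0283 0.1303] psi -1.571 F [-1.  -0.7 -0.3] w 0.0237
delta [0.3 0.3 1.5] yaw -0.0002
```

View pics/w10c.png

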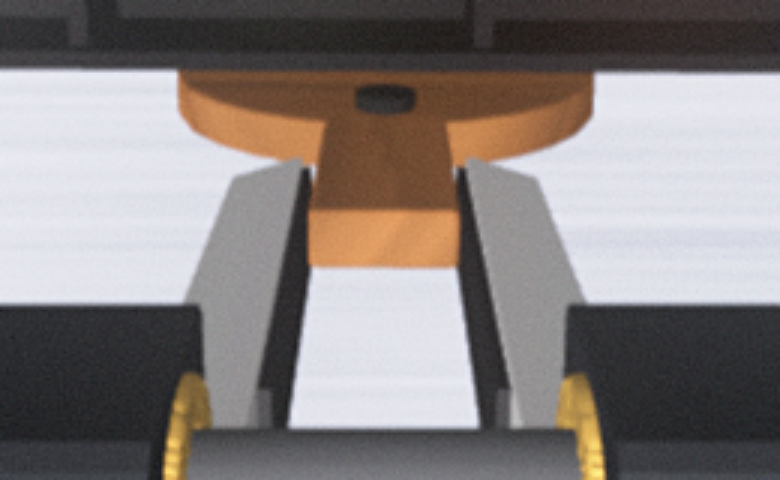

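The tab is held again at the pad tips, width 23.7 mm. I now push slowly past vertical, raised 3 mm, and watch the force.

```bash
python3 -m handwheel '[{"delta_pos":[0,-3,0],"yaw":0},{"delta_pos":[0,-3,1],"yaw":0},{"delta_pos":[0,-3,2],"yaw":0},{"delta_pos":[0,-3,3],"yaw":0},{"delta_pos":[0,-3,4],"yaw":0},{"delta_pos":[0,-3,4],"yaw":0}]' 255
python3 -m handwheel '[{"delta_pos":[0,0,1],"yaw":0},{"delta_pos":[0,0,2],"yaw":0},{"delta_pos":[0,0,3],"yaw":0},{"delta_pos":[0,0,4],"yaw":0}]' 255
python3 -m handwheel '[{"delta_pos":[0,0,1],"yaw":0},{"delta_pos":[0,0,2],"yaw":0},{"delta_pos":[0,0,3],"yaw":0},{"delta_pos":[0,0,4],"yaw":0}]' 255
python3 -c "
from h import *
plan([.650,.028,.13],-1.5708)
s=snap('wrist','w11')['image'][220:380,190:450,::-1];cv2.imwrite('pics/w11c.png',cv2.resize(s,None,fx=3,fy=3))
"
```

```text
time: 13.65
tool_pos: [0.6523, 0.0283, 0.1333]
ee_rot: [-1.572, -0.0, -1.571]
wrist_force: [-1.9, 0.8, 0.1]
width: 0.0233
time: 14.05
tool_pos: [0.6565, 0.0283, 0.1334]
ee_rot: [-1.571, -0.0, -1.571]
wrist_force: [-1.5, -0.1, -0.3]
width: 0.0238
time: 14.45
tool_pos: [0.6602, 0.0282, 0.1334]
ee_rot: [-1.572, -0.0, -1.571]
wrist_force: [-2.5, -0.8, 0.8]
width: 0.0231
t 14.45 tcp [0.6602 0.0282 0.1334] psi -1.571 F [-2.5 -0.8  0.8] w 0.0231
delta [  0.2   3.4 -10.2] yaw -0.0002
```

View pics/w11c.png

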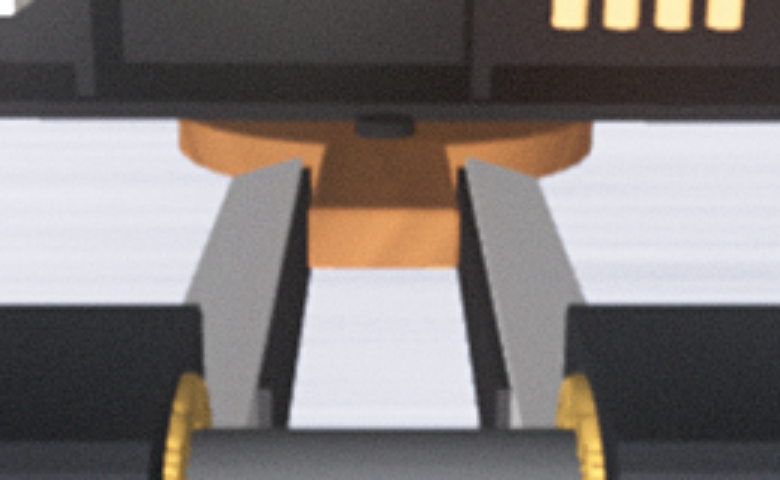

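It follows at 2.5 N, with the tab end still fixed in the pads and the foot now close to the organiser's top edge. I continue.

```bash
python3 -m handwheel '[{"delta_pos":[0,0,1],"yaw":0},{"delta_pos":[0,0,2],"yaw":0},{"delta_pos":[0,0,3],"yaw":0},{"delta_pos":[0,0,4],"yaw":0},{"delta_pos":[0,0,5],"yaw":0},{"delta_pos":[0,0,6],"yaw":0}]' 255
python3 -m handwheel '[{"delta_pos":[0,0,1],"yaw":0},{"delta_pos":[0,0,2],"yaw":0},{"delta_pos":[0,0,3],"yaw":0},{"delta_pos":[0,0,4],"yaw":0},{"delta_pos":[0,0,5],"yaw":0},{"delta_pos":[0,0,6],"yaw":0}]' 255
python3 -m handwheel '[{"delta_pos":[0,0,1],"yaw":0},{"delta_pos":[0,0,2],"yaw":0},{"delta_pos":[0,0,3],"yaw":0},{"delta_pos":[0,0,4],"yaw":0},{"delta_pos":[0,0,5],"yaw":0},{"delta_pos":[0,0,6],"yaw":0}]' 255
python3 -c "
from h import *
plan([.650,.028,.13],-1.5708)
s=snap('wrist','w12')['image'][220:380,190:450,::-1];cv2.imwrite('pics/w12c.png',cv2.resize(s,None,fx=3,fy=3))
s=snap('scene','s12')['image'][200:300,270:370,::-1];cv2.imwrite('pics/s12c.png',cv2.resize(s,None,fx=6,fy=6))
"
```

```text
time: 15.1
tool_pos: [0.6664, 0.0282, 0.1331]
ee_rot: [-1.571, -0.0, -1.571]
wrist_force: [-3.1, -0.8, -1.6]
width: 0.0236
time: 15.7
tool_pos: [0.6726, 0.0284, 0.1335]
ee_rot: [-1.571, 0.0, -1.571]
wrist_force: [-3.3, 0.6, -1.7]
width: 0.0233
time: 16.3
tool_pos: [0.6786, 0.0283, 0.1335]
ee_rot: [-1.571, -0.0, -1.571]
wrist_force: [-3.1, -0.0, -0.5]
width: 0.0237
t 16.3 tcp [0.6786 0.0283 0.1335] psi -1.571 F [-3.1 -0.  -0.5] w 0.0237
delta [  0.3   3.5 -28.6] yaw -0.0002
```

View pics/w12c.png

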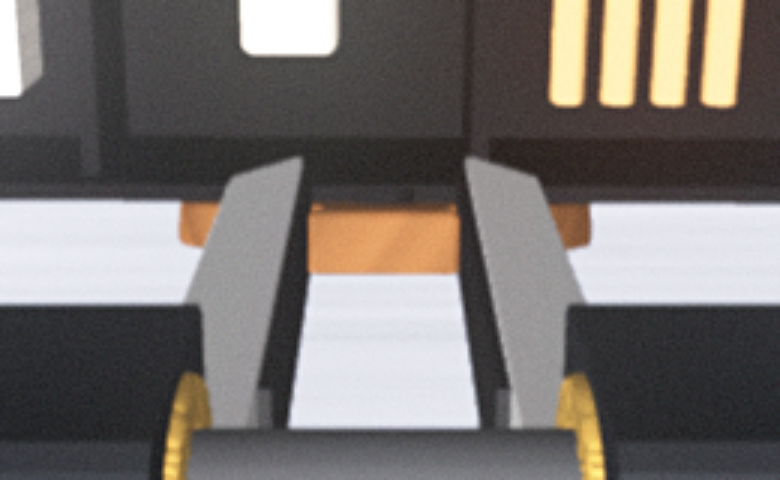

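View pics/s12c.png

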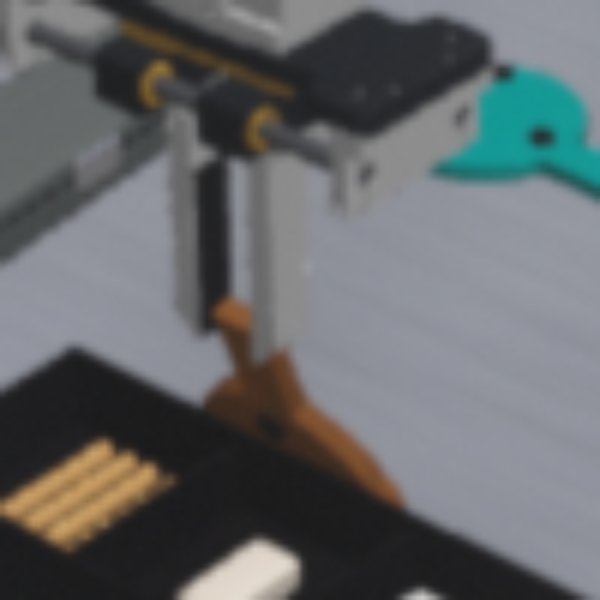

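The coaster now leans about 24° past vertical against the organiser's top edge: the tab runs from scene crop (230,310) down to the disc at (280,400). Its edge is about 10 mm off the counter, so I lower it gently.

```bash
python3 -m handwheel '[{"delta_pos":[0,1,0],"yaw":0},{"delta_pos":[0,2,0],"yaw":0},{"delta_pos":[0,3,0],"yaw":0},{"delta_pos":[0,4,0],"yaw":0},{"delta_pos":[0,4,0],"yaw":0}]' 255
python3 -m handwheel '[{"delta_pos":[0,1,0],"yaw":0},{"delta_pos":[0,2,0],"yaw":0},{"delta_pos":[0,3,0],"yaw":0},{"delta_pos":[0,4,0],"yaw":0},{"delta_pos":[0,4,0],"yaw":0}]' 255

```

```text
time: 16.9
tool_pos: [0.6786, 0.0282, 0.1295]
ee_rot: [-1.57, -0.0, -1.571]
wrist_force: [-2.6, -0.5, 2.4]
width: 0.0238
time: 17.4
tool_pos: [0.6786, 0.0283, 0.1256]
ee_rot: [-1.57, -0.0, -1.571]
wrist_force: [-2.4, -0.4, 2.4]
width: 0.0233
```

```bash
python3 -m handwheel '[{"delta_pos":[0,1,0],"yaw":0},{"delta_pos":[0,2,0],"yaw":0},{"delta_pos":[0,2,0],"yaw":0}]' 255
python3 -m handwheel '[{"delta_pos":[0,1,0],"yaw":0},{"delta_pos":[0,2,0],"yaw":0},{"delta_pos":[0,2,0],"yaw":0}]' 255
python3 -c "
from h import *
s=snap('top','t13');t=s['image'][120:250,200:400,::-1];cv2.imwrite('pics/t13c.png',cv2.resize(t,None,fx=4,fy=4))
w=snap('wrist','w13');s=snap('scene','s13')['image'][200:300,270:370,::-1];cv2.imwrite('pics/s13c.png',cv2.resize(s,None,fx=6,fy=6))
"
```

```text
time: 17.7
tool_pos: [0.6796, 0.0283, 0.1249]
ee_rot: [-1.567, -0.0, -1.571]
wrist_force: [-1.4, 0.9, 4.6]
width: 0.0238
time: 18.0
tool_pos: [0.6807, 0.0282, 0.1244]
ee_rot: [-1.564, -0.0, -1.571]
wrist_force: [-1.2, 0.5, 7.3]
width: 0.0232
```

View pics/t13c.png

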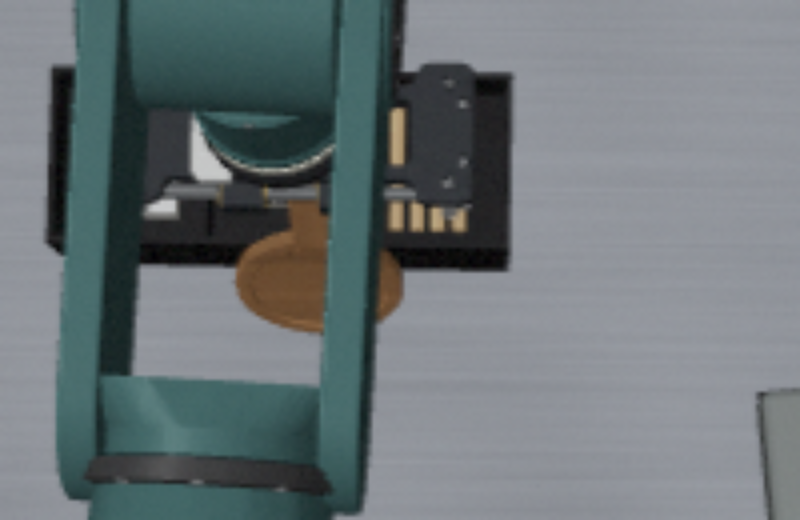

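View pics/w13.png

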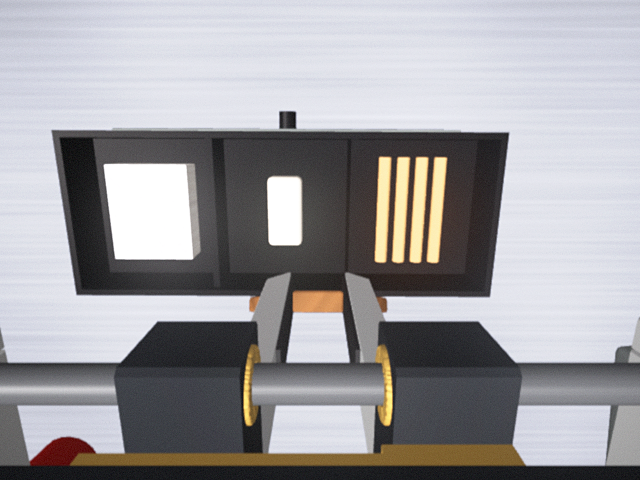

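View pics/s13c.png

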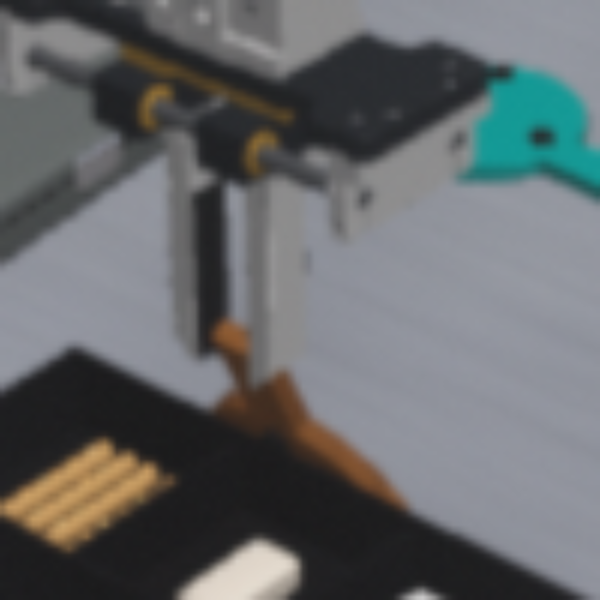

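The edge is on the counter, with about 7 N down. In the top crop the disc is foreshortened at (320,280) with the tab on the organiser's top edge at (300,215), so it leans about 30° against the back. I now lift it off, holding the angle, and back away.

```bash
python3 -m handwheel '[{"delta_pos":[0,-4,-2],"yaw":0},{"delta_pos":[0,-10,-4],"yaw":0},{"delta_pos":[0,-18,-8],"yaw":0},{"delta_pos":[0,-26,-18],"yaw":0},{"delta_pos":[0,-30,-36],"yaw":0},{"delta_pos":[0,-30,-56],"yaw":0},{"delta_pos":[0,-30,-78],"yaw":0},{"delta_pos":[0,-30,-100],"yaw":0},{"delta_pos":[0,-30,-122],"yaw":0},{"delta_pos":[0,-30,-142],"yaw":0},{"delta_pos":[0,-30,-156],"yaw":0},{"delta_pos":[0,-30,-162],"yaw":0}]' 255
python3 -m handwheel '[{"delta_pos":[0,0,0],"yaw":0},{"delta_pos":[0,0,0],"yaw":0}]' 255
python3 -c "
from h import *
plan([.520,.028,.1245],-1.5708)
w=snap('wrist','w14');s=snap('scene','s14')['image'][170:290,270:430,::-1];cv2.imwrite('pics/s14c.png',cv2.resize(s,None,fx=5,fy=5))
"
```

```text
time: 19.35
tool_pos: [0.5151, 0.0284, 0.1521]
ee_rot: [-1.57, -0.0, -1.571]
wrist_force: [0.6, -0.1, -0.8]
width: 0.0233
time: 19.55
tool_pos: [0.5169, 0.0283, 0.1518]
ee_rot: [-1.57, -0.0, -1.571]
wrist_force: [0.3, 0.8, 0.1]
width: 0.0232
t 19.55 tcp [0.5169 0.0283 0.1518] psi -1.571 F [0.3 0.8 0.1] w 0.0232
delta [ 0.3 27.3  3.1] yaw -0.0002
```

View pics/w14.png

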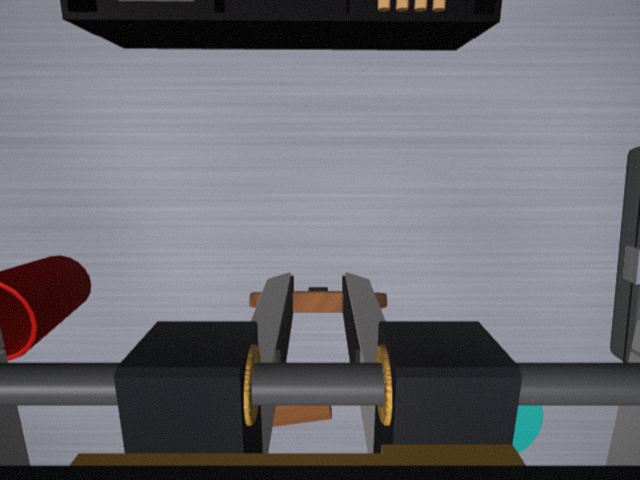

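View pics/s14c.png

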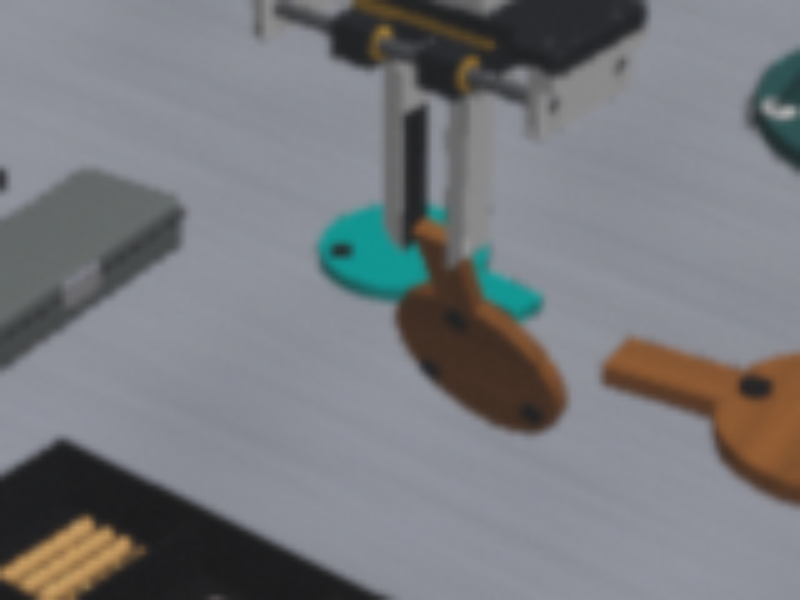

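It holds about 27° past vertical, feet side tilted down towards the organiser and over clear counter. I lower it until the edge touches.

```bash
python3 -m handwheel '[{"delta_pos":[0,5,1],"yaw":0},{"delta_pos":[0,12,2],"yaw":0},{"delta_pos":[0,19,2],"yaw":0},{"delta_pos":[0,23,2],"yaw":0},{"delta_pos":[0,25,2],"yaw":0},{"delta_pos":[0,25,2],"yaw":0}]' 255
python3 -m handwheel '[{"delta_pos":[0,1,1],"yaw":0},{"delta_pos":[0,2,1],"yaw":0},{"delta_pos":[0,3,2],"yaw":0},{"delta_pos":[0,3,2],"yaw":0}]' 255
```

```text
time: 20.25
tool_pos: [0.5182, 0.0283, 0.1259]
ee_rot: [-1.572, -0.0, -1.571]
wrist_force: [-0.3, 0.0, -2.0]
width: 0.0231
time: 20.65
tool_pos: [0.5206, 0.0283, 0.1234]
ee_rot: [-1.571, -0.0, -1.571]
wrist_force: [0.5, -0.4, -1.3]
width: 0.0238
```

```bash
python3 -m handwheel '[{"delta_pos":[0,3,5],"yaw":0},{"delta_pos":[0,6,10],"yaw":0},{"delta_pos":[0,9,15],"yaw":0},{"delta_pos":[0,12,20],"yaw":0},{"delta_pos":[0,15,24],"yaw":0},{"delta_pos":[0,19,29],"yaw":0},{"delta_pos":[0,23,34],"yaw":0},{"delta_pos":[0,27,39],"yaw":0},{"delta_pos":[0,27,39],"yaw":0}]' 255
python3 -c "
from h import *
plan([.5744,.028,.078],-1.5708)
w=snap('wrist','w15');s=snap('scene','s15')['image'][170:290,270:430,::-1];cv2.imwrite('pics/s15c.png',cv2.resize(s,None,fx=5,fy=5))
"
```

```text
time: 21.55
tool_pos: [0.5618, 0.0282, 0.0974]
ee_rot: [-1.567, -0.0, -1.571]
wrist_force: [2.6, -0.6, 5.5]
width: 0.0234
t 21.55 tcp [0.5618 0.0282 0.0974] psi -1.571 F [ 2.6 -0.6  5.5] w 0.0234
delta [ 0.2 19.4 12.6] yaw -0.0002
```

View pics/w15.png

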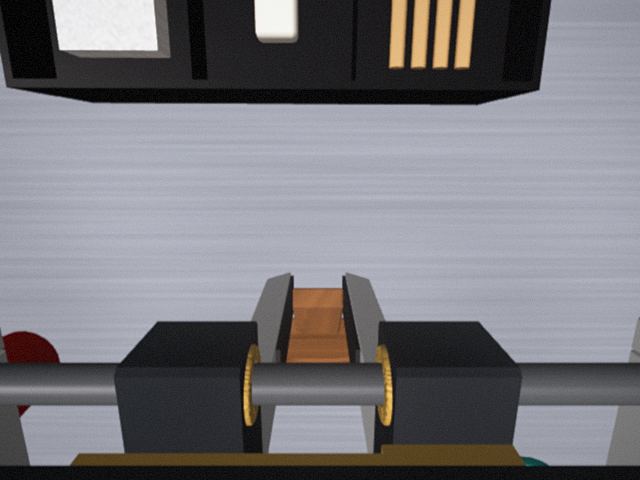

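View pics/s15c.png

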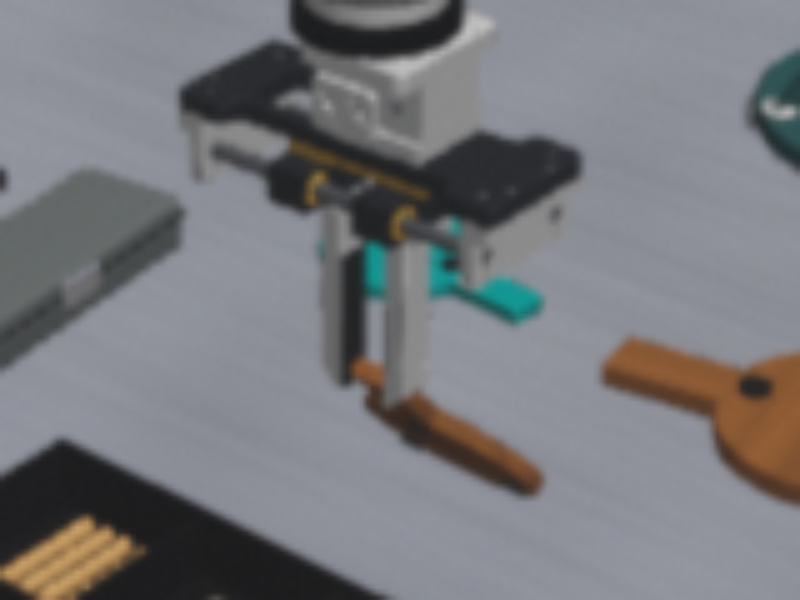

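Swinging nicely: about 45° now, with the nose braced on the counter at scene crop (540,485) and 5.5 N up. I continue the arc.

```bash
python3 -m handwheel '[{"delta_pos":[0,4,4],"yaw":0},{"delta_pos":[0,8,7],"yaw":0},{"delta_pos":[0,12,10],"yaw":0},{"delta_pos":[0,16,13],"yaw":0},{"delta_pos":[0,20,16],"yaw":0},{"delta_pos":[0,25,19],"yaw":0},{"delta_pos":[0,30,21],"yaw":0},{"delta_pos":[0,35,23],"yaw":0},{"delta_pos":[0,40,25],"yaw":0},{"delta_pos":[0,40,25],"yaw":0}]' 255
python3 -c "
from h import *
plan([.5944,.028,.0352],-1.5708)
w=snap('wrist','w16');s=snap('scene','s16')['image'][170:290,270:430,::-1];cv2.imwrite('pics/s16c.png',cv2.resize(s,None,fx=5,fy=5))
"
```

```text
time: 22.65
tool_pos: [0.5837, 0.0283, 0.055]
ee_rot: [-1.574, 0.0, -1.571]
wrist_force: [0.4, -0.2, 1.0]
width: 0.0235
t 22.65 tcp [0.5837 0.0283 0.055 ] psi -1.571 F [ 0.4 -0.2  1. ] w 0.0235
delta [ 0.3 19.8 10.7] yaw -0.0002
```

View pics/s16c.png

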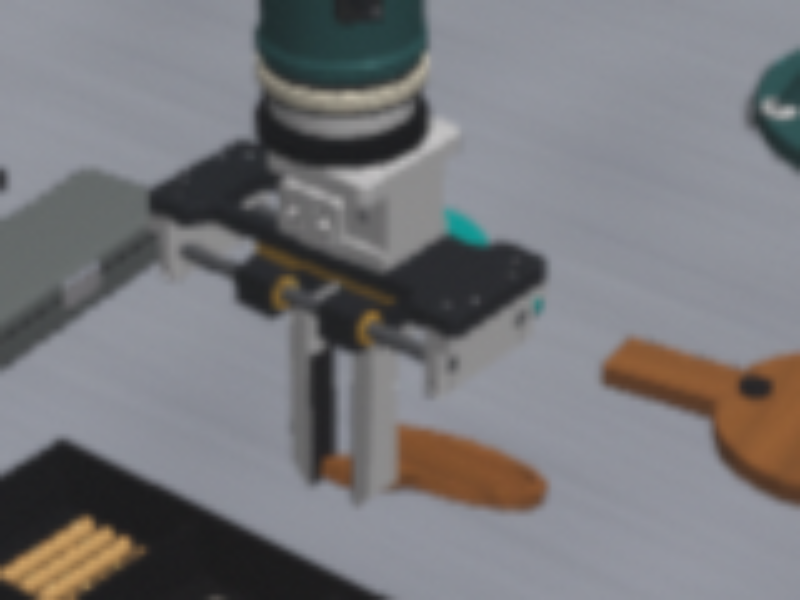

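The hollow now faces up at a tilt of about 22°. I continue gently.

```bash
python3 -m handwheel '[{"delta_pos":[0,4,2],"yaw":0},{"delta_pos":[0,8,4],"yaw":0},{"delta_pos":[0,12,5],"yaw":0},{"delta_pos":[0,16,6],"yaw":0},{"delta_pos":[0,20,7],"yaw":0},{"delta_pos":[0,24,8],"yaw":0},{"delta_pos":[0,28,9],"yaw":0},{"delta_pos":[0,32,10],"yaw":0},{"delta_pos":[0,36,10],"yaw":0},{"delta_pos":[0,40,10],"yaw":0},{"delta_pos":[0,40,10],"yaw":0}]' 255
python3 -c "
from h import *
plan([.5944,.028,.003],-1.5708)
w=snap('wrist','w17');s=snap('scene','s17')['image'][200:300,300:420,::-1];cv2.imwrite('pics/s17c.png',cv2.resize(s,None,fx=6,fy=6))
"
```

```text
time: 23.85
tool_pos: [0.5939, 0.0283, 0.0156]
ee_rot: [-1.572, -0.0, -1.571]
wrist_force: [0.2, 0.7, 2.3]
width: 0.0236
t 23.85 tcp [0.5939 0.0283 0.0156] psi -1.571 F [0.2 0.7 2.3] w 0.0236
delta [ 0.3 12.6  0.5] yaw -0.0002
```

View pics/s17c.png

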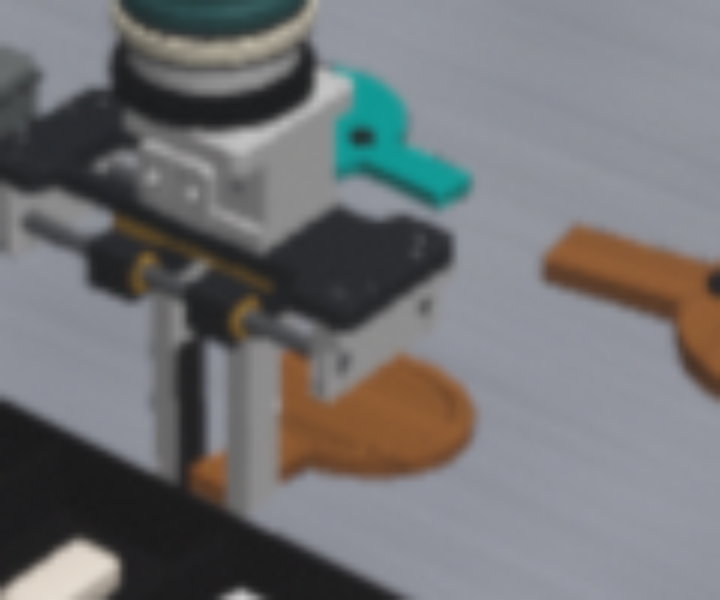

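View pics/w17.png

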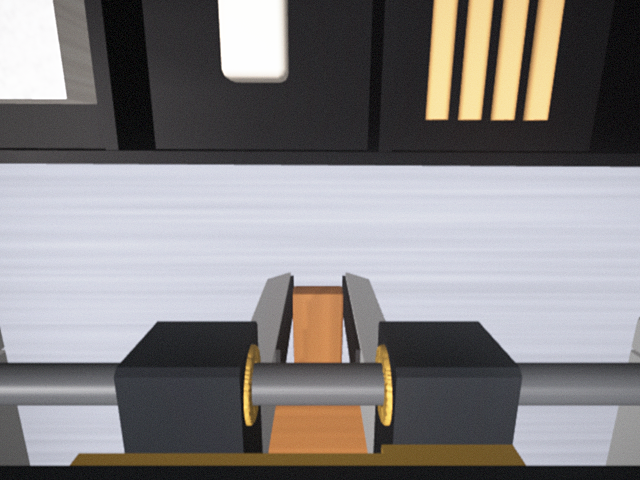

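Nearly flat, with the hollow visible on top. I take the last millimetres slowly.

```bash
python3 -m handwheel '[{"delta_pos":[0,2,0],"yaw":0},{"delta_pos":[0,4,0],"yaw":0},{"delta_pos":[0,6,0],"yaw":0},{"delta_pos":[0,8,0],"yaw":0},{"delta_pos":[0,8,0],"yaw":0}]' 255
python3 -m handwheel '[{"delta_pos":[0,1,0],"yaw":0},{"delta_pos":[0,2,0],"yaw":0},{"delta_pos":[0,2,0],"yaw":0}]' 255
```

```text
time: 24.45
tool_pos: [0.5947, 0.0283, 0.0083]
ee_rot: [-1.57, -0.0, -1.571]
wrist_force: [0.9, -0.4, 1.6]
width: 0.0235
time: 24.75
tool_pos: [0.5946, 0.0283, 0.0064]
ee_rot: [-1.571, -0.0, -1.571]
wrist_force: [1.1, 0.1, 1.0]
width: 0.0233
```

```bash
python3 -m handwheel '[{"delta_pos":[0,1,0],"yaw":0},{"delta_pos":[0,2,0],"yaw":0},{"delta_pos":[0,2,0],"yaw":0}]' 255
python3 -m handwheel '[{"delta_pos":[0,1,0],"yaw":0},{"delta_pos":[0,1,0],"yaw":0}]' 255
python3 -c "
from h import *
s=snap('scene','s18')['image'][200:300,300:420,::-1];cv2.imwrite('pics/s18c.png',cv2.resize(s,None,fx=6,fy=6))
"
```

```text
time: 25.05
tool_pos: [0.5944, 0.0283, 0.0043]
ee_rot: [-1.571, -0.0, -1.571]
wrist_force: [0.6, 0.3, 1.9]
width: 0.0237
time: 25.25
tool_pos: [0.5944, 0.0283, 0.0033]
ee_rot: [-1.571, -0.0, -1.571]
wrist_force: [1.3, 0.6, 1.7]
width: 0.0236
```

View pics/s18c.png

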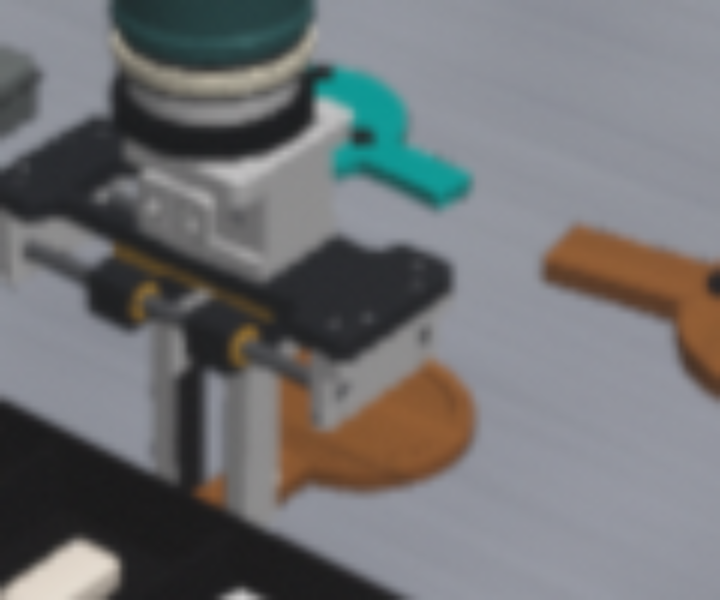

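```bash
python3 -m handwheel '[{"delta_pos":[0,1,0],"yaw":0},{"delta_pos":[0,1.5,0],"yaw":0},{"delta_pos":[0,1.5,0],"yaw":0}]' 255
python3 -m handwheel '[{"delta_pos":[0,0,0],"yaw":0},{"delta_pos":[0,0,0],"yaw":0},{"delta_pos":[0,0,0],"yaw":0},{"delta_pos":[0,0,0],"yaw":0}]' 140
python3 -c "
from h import *
plan([.464,.256,.15],-1.5708)
s=snap('wrist','w19');s=snap('scene','s19')['image'][200:300,300:420,::-1];cv2.imwrite('pics/s19c.png',cv2.resize(s,None,fx=6,fy=6))
"
```

```text
time: 25.6
tool_pos: [0.5945, 0.0283, 0.0022]
ee_rot: [-1.571, -0.0, -1.571]
wrist_force: [0.2, 0.9, 2.7]
width: 0.0235
time: 26.0
tool_pos: [0.5942, 0.0283, 0.0016]
ee_rot: [-1.572, -0.0, -1.571]
wrist_force: [-0.5, -1.2, 1.2]
width: 0.0421
t 26.0 tcp [0.5942 0.0283 0.0016] psi -1.571 F [-0.5 -1.2  1.2] w 0.0421
delta [-227.7 -148.4 -130.2] yaw -0.0002
```

View pics/w19.png

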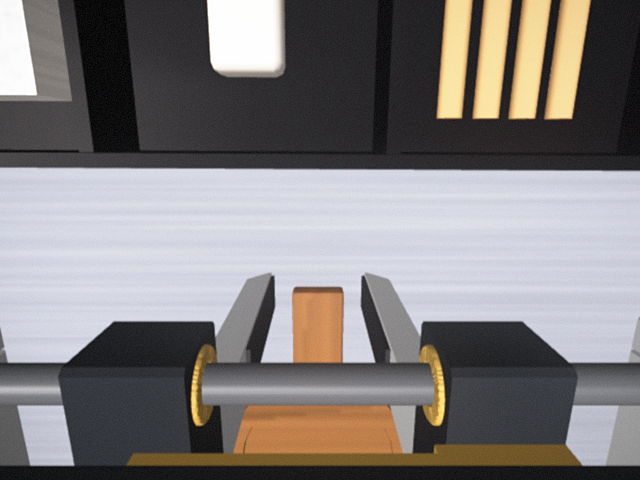

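The fingers are open (42 mm) and the tab is free between them at (318,325), with the hollow side up. I rise straight up, then go to the cup.

```bash
python3 -m handwheel '[{"delta_pos":[0,-10,0],"yaw":0},{"delta_pos":[0,-35,0],"yaw":0},{"delta_pos":[0,-70,0],"yaw":0},{"delta_pos":[0,-110,-5],"yaw":0},{"delta_pos":[-15,-140,-15],"yaw":0},{"delta_pos":[-45,-155,-35],"yaw":0},{"delta_pos":[-80,-158,-55],"yaw":0},{"delta_pos":[-115,-158,-75],"yaw":0},{"delta_pos":[-150,-158,-95],"yaw":0},{"delta_pos":[-185,-158,-112],"yaw":0},{"delta_pos":[-213,-158,-124],"yaw":0},{"delta_pos":[-228,-158,-130],"yaw":0}]' 0
python3 -m handwheel '[{"delta_pos":[0,0,0],"yaw":0},{"delta_pos":[0,0,0],"yaw":0}]' 0
python3 -c "
from h import *
s=snap('wrist','w20');snap('scene','s20');snap('top','t20');plan([.464,.256,.15],-1.5708)
"
```

```text
time: 27.3
tool_pos: [0.4633, 0.2586, 0.1611]
ee_rot: [-1.57, 0.001, -1.568]
wrist_force: [0.0, 0.3, -0.3]
width: 0.0939
time: 27.5
tool_pos: [0.4648, 0.2561, 0.1606]
ee_rot: [-1.57, -0.0, -1.57]
wrist_force: [0.4, 0.0, -0.4]
width: 0.0936
t 27.65 tcp [0.4651 0.2553 0.1602] psi -1.5726 F [-0.   0.4 -0.8] w 0.094
delta [-0.7 10.2 -1.2] yaw -0.0018
```

View pics/t20.png

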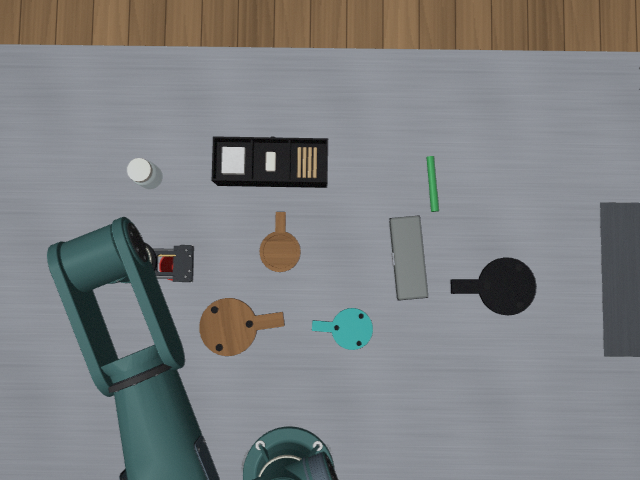

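View pics/w20.png

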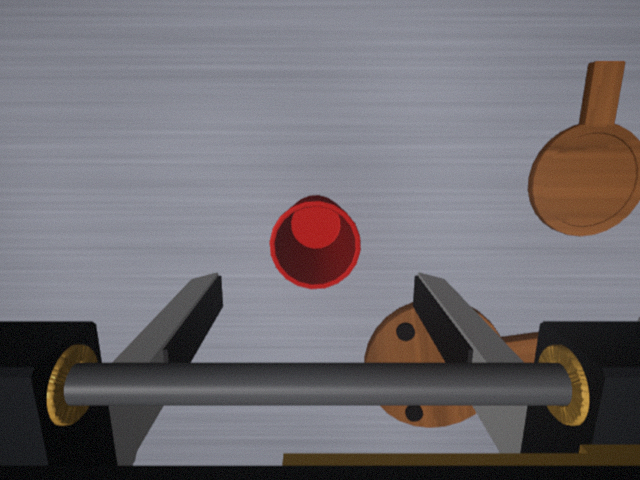

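View pics/s20.png

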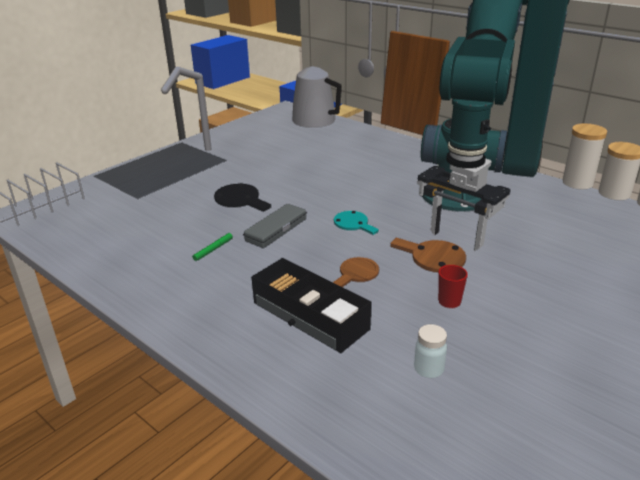

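The coaster lies on its feet with the hollow ring visible, disc at top-view (280,251), wrist (587,180). The cup is upright with its rim centred at wrist (315,244). I measure both.

```bash
python3 - <<'E'
from h import *
s=robot.snapshot("top");hsv=cv2.cvtColor(s["image"],cv2.COLOR_RGB2HSV);H,S,V=[hsv[...,i].astype(int) for i in range(3)]
br=(H<25)&(S>70)&(V>50);br[:60]=0
m=cv2.morphologyEx(blob(br,(280,245)),cv2.MORPH_CLOSE,np.ones((7,7)))
P=ray(s,cont(m),.013);near=P[P[:,0]<P[:,0].min()+.075];c,r=circ(near);print("coaster top",c,r,"xmin",P[:,0].min())
w=robot.snapshot("wrist");hsv=cv2.cvtColor(w["image"],cv2.COLOR_RGB2HSV);H,S,V=[hsv[...,i].astype(int) for i in range(3)]
red=((H<8)|(H>172))&(S>120)&(V>40);m=blob(red,(315,244));q=cont(m)
e=cv2.fitEllipse(q[q[:,1]>230]);print(e);P=ray(w,q[q[:,1]>225],.08);print("cup wrist",circ(P))
t=ray(s,(173.7,266.4),.08);print(t)
br=(H<25)&(S>70)&(V>50);m=cv2.morphologyEx(blob(br,(587,180)),cv2.MORPH_CLOSE,np.ones((7,7)))
P=ray(w,[q for q in cont(m) if 128<q[1] and q[0]<638],.013);print("coaster wrist",circ(P))
plan([.464,.256,.15],-1.5708)
E
```

```text
coaster top [0.50375197 0.02853266] 0.04601612854765609 xmin 0.45779679301388176
((313.54705810546875, 245.24087524414062), (86.34274291992188, 89.64530944824219), 92.11837005615234)
cup wrist (array([0.4656889 , 0.25874741]), np.float64(0.030923487097025967))
[[0.46391783 0.25603829 0.08      ]]
coaster wrist (array([0.50502056, 0.03179831]), np.float64(0.04810953678068284))
t 27.75 tcp [0.4651 0.2554 0.16  ] psi -1.5727 F [1.1 0.4 0.2] w 0.094
delta [-0.6 10.  -1.1] yaw -0.0019
```

```bash
python3 -m handwheel '[{"delta_pos":[-2,8,0],"yaw":0},{"delta_pos":[-2,25,0],"yaw":0},{"delta_pos":[-2,45,0],"yaw":0},{"delta_pos":[-2,65,0],"yaw":0},{"delta_pos":[-2,85,0],"yaw":0},{"delta_pos":[-2,105,0],"yaw":0},{"delta_pos":[-2,118,0],"yaw":0},{"delta_pos":[-2,125,0],"yaw":0},{"delta_pos":[-2,125,0],"yaw":0}]' 0
python3 -m handwheel '[{"delta_pos":[0,0,0],"yaw":0},{"delta_pos":[0,0,0],"yaw":0},{"delta_pos":[0,0,0],"yaw":0},{"delta_pos":[0,0,0],"yaw":0},{"delta_pos":[0,0,0],"yaw":0},{"delta_pos":[0,0,0],"yaw":0},{"delta_pos":[0,0,0],"yaw":0}]' 255
python3 -c "
from h import *
s=snap('wrist','w21')"
```

```text
time: 28.65
tool_pos: [0.464, 0.2579, 0.0338]
ee_rot: [-1.573, -0.001, -1.571]
wrist_force: [-0.2, 0.3, -0.1]
width: 0.0939
time: 29.35
tool_pos: [0.465, 0.2584, 0.0355]
ee_rot: [-1.57, 0.0, -1.571]
wrist_force: [-0.2, 0.8, 2.6]
width: 0.0623
```

View pics/w21.png

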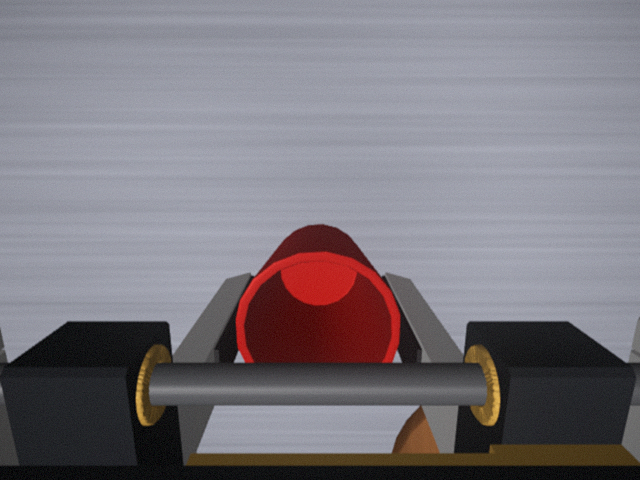

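The cup is held (62.3 mm, about right at 70 mm up), rim centred at (318,310). I lift and carry it over the coaster.

```bash
python3 -m handwheel '[{"delta_pos":[0,-5,0],"yaw":0},{"delta_pos":[0,-15,0],"yaw":0},{"delta_pos":[0,-30,0],"yaw":0},{"delta_pos":[8,-42,2],"yaw":0},{"delta_pos":[25,-48,5],"yaw":0},{"delta_pos":[48,-50,10],"yaw":0},{"delta_pos":[72,-50,15],"yaw":0},{"delta_pos":[96,-50,20],"yaw":0},{"delta_pos":[120,-50,24],"yaw":0},{"delta_pos":[144,-50,28],"yaw":0},{"delta_pos":[168,-50,32],"yaw":0},{"delta_pos":[188,-50,35],"yaw":0}]' 255
python3 -m handwheel '[{"delta_pos":[18,0,2],"yaw":0},{"delta_pos":[30,0,4],"yaw":0},{"delta_pos":[38,0,5],"yaw":0},{"delta_pos":[41,0,5],"yaw":0},{"delta_pos":[41,0,5],"yaw":0},{"delta_pos":[41,0,5],"yaw":0}]' 255
python3 -c "
from h import *
plan([.505,.029,.046],-1.5708)
s=snap('wrist','w22');s=snap('scene','s22')['image'][180:330,270:470,::-1];cv2.imwrite('pics/s22c.png',cv2.resize(s,None,fx=4,fy=4))"
```

```text
time: 30.6
tool_pos: [0.4997, 0.0685, 0.0855]
ee_rot: [-1.57, -0.001, -1.572]
wrist_force: [-0.4, -0.5, -1.1]
width: 0.0622
time: 31.2
tool_pos: [0.5044, 0.0299, 0.085]
ee_rot: [-1.571, 0.0, -1.57]
wrist_force: [-0.3, -0.3, -1.3]
width: 0.0619
t 31.2 tcp [0.5044 0.0299 0.085 ] psi -1.5703 F [-0.3 -0.3 -1.3] w 0.0619
delta [ 0.9 39.   0.6] yaw 0.0005
```

View pics/w22.png

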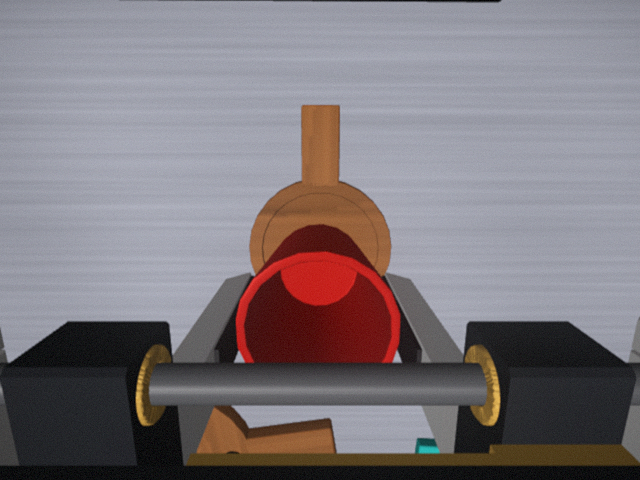

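View pics/s22c.png

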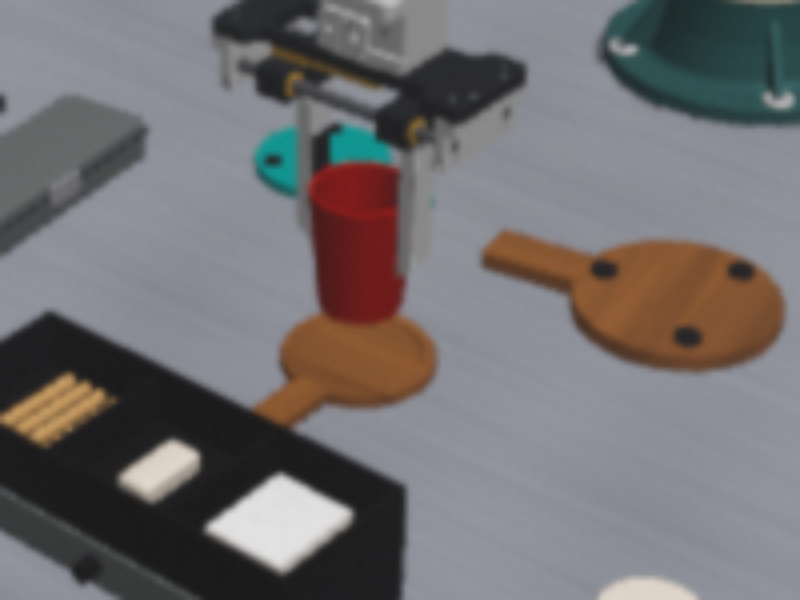

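The cup hangs upright over the disc: disc at wrist (320,240), cup axis column 319. I lower it.

```bash
python3 -m handwheel '[{"delta_pos":[1,5,1],"yaw":0},{"delta_pos":[1,12,1],"yaw":0},{"delta_pos":[1,19,1],"yaw":0},{"delta_pos":[1,25,1],"yaw":0},{"delta_pos":[1,30,1],"yaw":0},{"delta_pos":[1,34,1],"yaw":0},{"delta_pos":[1,36,1],"yaw":0},{"delta_pos":[1,36,1],"yaw":0}]' 255
python3 -m handwheel '[{"delta_pos":[0,0.5,0],"yaw":0},{"delta_pos":[0,1,0],"yaw":0},{"delta_pos":[0,1.5,0],"yaw":0},{"delta_pos":[0,2,0],"yaw":0},{"delta_pos":[0,2,0],"yaw":0}]' 255
python3 -m handwheel '[{"delta_pos":[0,0.5,0],"yaw":0},{"delta_pos":[0,1,0],"yaw":0},{"delta_pos":[0,1,0],"yaw":0}]' 255

```

```text
time: 32.1
tool_pos: [0.5054, 0.0283, 0.0487]
ee_rot: [-1.571, -0.0, -1.571]
wrist_force: [0.4, 0.4, -1.4]
width: 0.0622
time: 32.6
tool_pos: [0.5055, 0.0283, 0.047]
ee_rot: [-1.571, -0.0, -1.571]
wrist_force: [0.2, 0.3, -0.8]
width: 0.0622
time: 32.9
tool_pos: [0.5056, 0.0283, 0.0461]
ee_rot: [-1.571, -0.0, -1.571]
wrist_force: [-0.7, 0.0, -0.3]
width: 0.0622
```

```bash
python3 -m handwheel '[{"delta_pos":[0,0.5,0],"yaw":0},{"delta_pos":[0,1,0],"yaw":0},{"delta_pos":[0,1,0],"yaw":0}]' 255
python3 -m handwheel '[{"delta_pos":[0,0.5,0],"yaw":0},{"delta_pos":[0,0.5,0],"yaw":0},{"delta_pos":[0,0.5,0],"yaw":0}]' 255

```

```text
time: 33.2
tool_pos: [0.506, 0.0283, 0.0461]
ee_rot: [-1.569, -0.0, -1.571]
wrist_force: [-1.9, 0.4, 4.8]
width: 0.0622
time: 33.5
tool_pos: [0.5062, 0.0283, 0.0461]
ee_rot: [-1.569, -0.0, -1.571]
wrist_force: [-2.3, 0.0, 6.8]
width: 0.062
```

Seated at TCP 0.0461, exactly the predicted height. I relieve the press and open.

```bash
python3 -m handwheel '[{"delta_pos":[0,-1,0],"yaw":0},{"delta_pos":[0,-1,0],"yaw":0}]' 255
python3 -m handwheel '[{"delta_pos":[0,0,0],"yaw":0},{"delta_pos":[0,0,0],"yaw":0},{"delta_pos":[0,0,0],"yaw":0},{"delta_pos":[0,0,0],"yaw":0},{"delta_pos":[0,0,0],"yaw":0},{"delta_pos":[0,0,0],"yaw":0}]' 0
python3 -m handwheel '[{"delta_pos":[0,-5,0],"yaw":0},{"delta_pos":[0,-20,0],"yaw":0},{"delta_pos":[0,-45,0],"yaw":0},{"delta_pos":[0,-75,0],"yaw":0},{"delta_pos":[0,-105,0],"yaw":0},{"delta_pos":[0,-130,0],"yaw":0},{"delta_pos":[0,-145,-20],"yaw":0},{"delta_pos":[0,-150,-50],"yaw":0},{"delta_pos":[0,-150,-80],"yaw":0},{"delta_pos":[0,-150,-100],"yaw":0},{"delta_pos":[0,-150,-110],"yaw":0},{"delta_pos":[0,-150,-110],"yaw":0}]' 0
python3 -c "
from h import *
s=snap('wrist','w23');snap('top','t23');s=snap('scene','s23')['image'][180:330,270:470,::-1];cv2.imwrite('pics/s23c.png',cv2.resize(s,None,fx=4,fy=4))"
```

```text
time: 33.7
tool_pos: [0.5058, 0.0283, 0.046]
ee_rot: [-1.57, -0.0, -1.571]
wrist_force: [-1.1, 0.1, 4.6]
width: 0.0621
time: 34.3
tool_pos: [0.5055, 0.0283, 0.0453]
ee_rot: [-1.571, -0.0, -1.571]
wrist_force: [0.1, -0.7, 1.0]
width: 0.094
time: 35.5
tool_pos: [0.3951, 0.0284, 0.1961]
ee_rot: [-1.569, -0.0, -1.571]
wrist_force: [0.3, -0.1, -0.4]
width: 0.0939
```

View pics/w23.png

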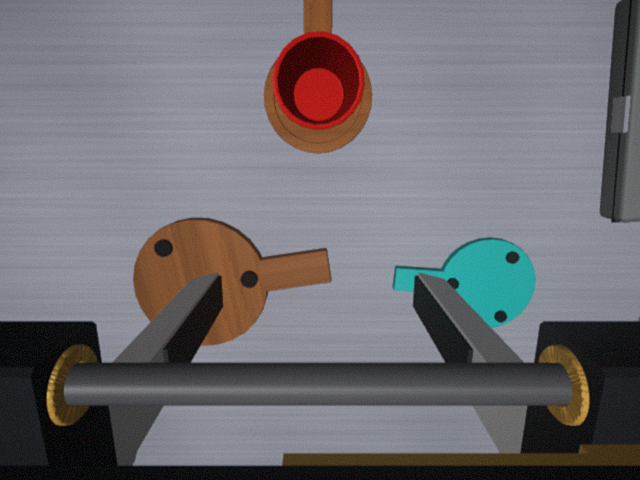

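View pics/s23c.png

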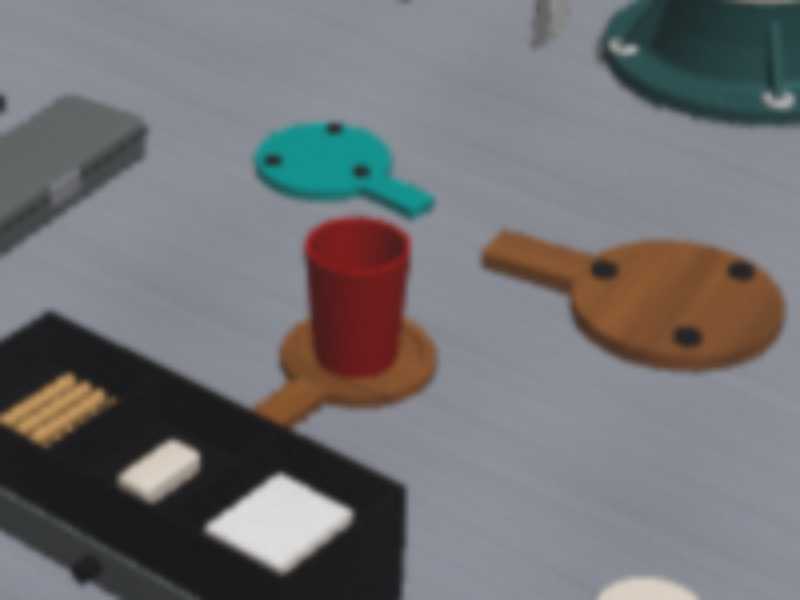

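View pics/t23.png

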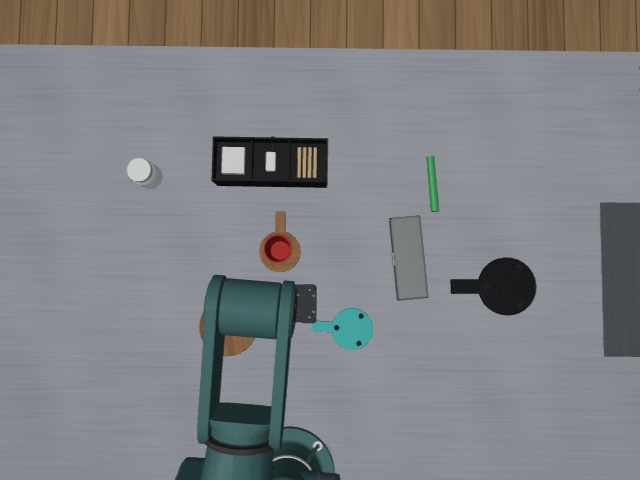

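The cup stands upright in the hollow in all three views: wrist (319,95), top (280,250). The other things are at the same pixels as before. One quick centring check, then I hand in.

```bash
python3 - <<'E'
from h import *
s=robot.snapshot("top")
w=robot.snapshot("wrist")
f=ray(w,(318.5,95),.0145);r=ray(w,(319,80),.0905);print("cup floor",f,"rim",r)
hsv=cv2.cvtColor(w["image"],cv2.COLOR_RGB2HSV);H,S,V=[hsv[...,i].astype(int) for i in range(3)]
m=blob((H>8)&(H<25)&(S>70)&(V>50),(318,130));q=cont(m);q=q[(q[:,1]>100)];h=cv2.convexHull(q).reshape(-1,2);P=ray(w,h[h[:,1]>100],.013);print("disc",circ(P))
o=robot.get_obs();print(o["time"],o["wrist_force"])
robot.close_job()
E
```

```text
cup floor [[0.50627649 0.02810724 0.0145    ]] rim [[0.50752916 0.02795467 0.0905    ]]
disc (array([0.50392112, 0.02904283]), np.float64(0.04718302663425561))
35.75 [-0.33611159  0.46312327  0.1899139 ]
the job is handed in; nothing more can be done
```

The job is done and handed in at 35.75 s of the 72 s. I gripped the small wooden coaster by its tab and swung it up against the organiser's plain back. I leaned it there about 30° past vertical with its edge on the counter. Then I lifted it clear, laid it on its feet with the nose braced on the counter, and let go. After that I set the cup in the hollow, let go and backed off.

**Last checks:**
- **Cup in hollow:** the cup's foot is within about 3 mm of the disc's centre, where 13 mm is allowed. It was seated at the expected height, and its rim and foot are within 1.3 mm of being in line.
- **Other things:** in the last pictures they sit where they started, judged by eye.
- **Robot:** open and clear of everything, with no force at the wrist.

**What went wrong on the way:**
- **Slip:** on the first push past vertical the fingers slid off the tab. The coaster stayed standing on edge by itself at the organiser, and I regripped it and finished the lean.
- **Force:** every wrist-force reading at the end of a move was under about 10 N. I did not see the force during that slip.

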